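# Nest the wash baskets on the check-in reader

### The job

Book the washed basket set in at the reader. Take the lid off the reader's deck and lay it flat on the bench clear of the reader, then nest all the wash baskets upright on the deck, one inside the other from the largest to the smallest, centred and with every handle facing the pointer; lay the lid flat and centred on the largest basket with its slot around the row of handles, and last press the key fully down. Leave the set standing on the deck and do not disturb the wash bottle, the glove carton or the parts bin.

Things in the scene. Friction and masses are not known exactly. Their poses are not given: they have to be found in the camera images.
- basket_1: Largest wash basket (always present): perforated steel cup, straight sided, outside diameter 144 mm, wall 3, floor 4 thick, 60 high, about 200 g. Origin: centre of its underside; z up. A flat upright handle strap stands on the outside of the wall on the -x side: 18 mm wide (along y), 4 thick, rising to 110 mm above the underside.
- basket_1_handle (a point): Grip point on the handle strap of that basket, mid-thickness, 92 mm above the basket's underside and 18 mm below the strap's top (74 mm from the basket's axis, on -x); pinch it across the 18 mm width.
- basket_2: Second wash basket (may be absent): perforated steel cup, straight sided, outside diameter 114 mm, wall 3, floor 4 thick, 55 high, about 150 g. Origin: centre of its underside; z up. A flat upright handle strap stands on the outside of the wall on the -x side: 18 mm wide (along y), 4 thick, rising to 110 mm above the underside.
- basket_2_handle (a point): Grip point on the handle strap of that basket, mid-thickness, 92 mm above the basket's underside and 18 mm below the strap's top (59 mm from the basket's axis, on -x); pinch it across the 18 mm width.
- basket_3: Third wash basket (may be absent): perforated steel cup, straight sided, outside diameter 84 mm, wall 3, floor 4 thick, 50 high, about 110 g. Origin: centre of its underside; z up. A flat upright handle strap stands on the outside of the wall on the -x side: 18 mm wide (along y), 4 thick, rising to 110 mm above the underside.
- basket_3_handle (a point): Grip point on the handle strap of that basket, mid-thickness, 92 mm above the basket's underside and 18 mm below the strap's top (44 mm from the basket's axis, on -x); pinch it across the 18 mm width.
- basket_4: Smallest wash basket (may be absent): perforated steel cup, straight sided, outside diameter 54 mm, wall 3, floor 4 thick, 45 high, about 70 g. Origin: centre of its underside; z up. A flat upright handle strap stands on the outside of the wall on the -x side: 18 mm wide (along y), 4 thick, rising to 110 mm above the underside.
- basket_4_handle (a point): Grip point on the handle strap of that basket, mid-thickness, 92 mm above the basket's underside and 18 mm below the strap's top (29 mm from the basket's axis, on -x); pinch it across the 18 mm width.
- lid: Slotted lid: flat steel disc, diameter 150 mm, 4 thick, 180 g. A slot 44 mm wide runs from its -x rim inward to x = -14 mm; the handle straps stand up through it. Origin: centre of underside, z up. On top a black bar grip, 44 mm long along x (-12 to 32), 16 wide along y, top 40 mm above the underside. Starts lying flat on the reader's deck.
- lid_grip (a point): Middle of the lid's bar grip, 10 mm to +x of the lid's centre, 28 mm above the underside; pinch it across y, 16 mm wide.
- lid_slot (a point): Point in the lid's slot, 60 mm from the lid's centre on its -x side, at the underside.
- reader: Check-in reader fixed to the bench: grey round housing, diameter 170 mm, 30 high, with a white round deck (diameter 152) 34 mm above the bench; black pointer on a tongue on the -x side (out to 104 mm); console on the +y side (x -108 to -12, y 55 to 145, 30 mm high) with display and key. Origin under the deck's centre at bench level; x, y turn with it.
- deck (a point): Centre of the deck's surface, 34 mm above the bench; its axes are those of the reader, so the pointer lies on its -x side.
- pointer (a point): Tip of the black triangular pointer (34 mm above the bench), 80 mm from the deck's centre on the reader's -x side; it shows which way the handles must face.
- key (a joint): Travel of the key on the console: 0 released, 0.006 m fully down; springs back; about 5 N pushes it fully down.
- key_top (a point): Centre of the top of the key (round, black, 30 mm in diameter), 48 mm above the bench when released; press straight down.
- wash_bottle: Bystander: clear wash bottle, 66 mm in diameter, 170 mm high; origin at the centre of its underside.
- glove_box: Bystander: glove carton 120 x 230 x 75 mm; origin at the centre of its underside.
- parts_bin: Bystander: blue parts bin 130 x 100 x 55 mm; origin at the centre of its underside.

How it is judged:
By the outcome, as a careful person would: the job done as asked, in the order asked, and still so for the second after the job is handed in, with the robot touching nothing.
Of basket_2, basket_3, basket_4 only 2 to 3 are there at a start; the rules pass over those that are not, and their reading is None.
At some moment in a run one of basket_1, basket_2, basket_3, basket_4 may be knocked a few centimetres aside while the robot is not near it.
It also fails if it takes over 210 s, if anything falls off the work surface, if the arm or the gripper's body presses on something with over 40 N, if the wrist force passes 120 N, or if a joint passes its speed limit or range.

### The arm

A 6-joint arm with a two-finger parallel gripper is mounted at the origin on the work surface. World frame = base frame: x ahead of the robot, y to its left, z up, the work surface at z = 0. Lengths are in mm, angles in rad, forces in N, time in s.
With the tool pointing down it reaches from about 350 to 875 mm from the base axis. Payload 4.2 kg.
Tool frame: the origin (TCP) lies at the very end of the fingers, on their centre line; the grasp point (between the pads) lies 19 mm behind it; z points along the fingers, y is the direction in which the jaws open and shut (so a half turn about z gives the same grasp; the last joint's range is limited). The gripper opens to 85 mm and grips with 20 to 120 N. Pads are 22 mm wide; open, the fingers measure 114 mm over their backs; the gripper's body (76 mm by 85 mm) begins 54 mm behind the grasp point. The pads swing forward as they close: fully open they stand 13 mm farther back than shut.
Start: joints at [-0.877, 0.385, 0.008, 0, -1.194, -0.259], TCP at [263.28, -566.818, 231.312] pointing down, gripper open.
Joint ranges: [-3.14, 3.14], [-1.21, 2.06], [-1.07, 1.41], [-3.16, 2.05], [-2.99, -0.16], [-3.1, 3.1]. Speed limits (rad/s): [2.79, 2.79, 3.14, 3.14, 3.14, 3.14].

### API

Orientations are given as a unit quaternion [x, y, z, w].
In Python, from bench import read_state, get_image, camera_params, job_done gives the robot as it stands.
- The arm moves only by the tool send_rows, never from a script. Its arguments are lists of equal length, an entry for each row: "translation": the shift along the tool's x, y, z in m, a list of three; "yaw": the turn about the tool's z in degrees; "fingers": the closure in counts, from 0 (fully open) to 255 (shut). A call has 1 to 12 rows; each row is the pose to reach, as a shift and turn from the pose measured when the call began, along the tool's axes at that moment; what a row does not reach only later rows make up. A row lasts 1/10 s, in which the tool goes at most 50 mm and 8.59 degrees, less where a joint would pass 70% of its speed; a pose out of reach is approached as far as the arm can. A call with a gripper value outside its range is refused whole. The fingers move at their own pace and stop on an object; the grip force is fixed at half the most. Time passes only in rows, so rows that repeat a pose let the fingers close. It gives the time, the measured TCP pose, the force and the opening at its end, in the units of the state.
- read_state(): the state, without advancing time (a new reading comes with each control period).
- get_image(name): name is "side" or "top"; returns the picture (400x640x3 uint8, blue, green, red); there is no depth.
- camera_params(name): a dict with "mtx" (3x3 intrinsics, pixels), "rvec" (rotation vector, rad) and "tvec" (3), from world to camera coordinates, as OpenCV has them. Camera axes: x right, y down, z forward; pixel columns grow to the right and rows downward; lengths in mm; the calibration is good to about 2 mm. A picture is of the moment at which its call begins. camera_params takes no time and is no camera call.
- job_done(): hands the job in, once; it reports no verdict.
The state is a dict: "clock": time; "joints": joint angles; "joint_vel": joint speeds; "joint_efforts": joint torques, N m; "position": TCP position; "ee_rot": TCP orientation; "contact_force": force on the tool from outside, world axes, zero at the start; "wrist_torque": the same for the moment, N m; "gripper_width": finger opening in mm.
Only numpy, scipy, OpenCV 4.12 (cv2) and the standard library are available. Lean on these libraries where they do the work, as an engineer would, in place of code of your own. Each camera call takes 0.05 s, during which the arm holds its last target.

## Working session

There is one attempt and no reset: what is moved stays moved. The work goes in short steps, Python scripts to look and compute and a tool call to move; the robot and the scene stay as the last step left them, time stands still between calls to the robot, and variables do not carry over. Pictures are saved under pics/ and viewed, and the job is handed in when it is done.

Besides the shell and the picture viewer there is one more tool, called after "Call:" as name(argument=value, ...), one argument or row to a line, values as JSON. send_rows: Moves the arm, as the interface text tells. Its arguments: {"type":"object","properties":{"translation":{"type":"array","items":{"type":"array","items":{"type":"number"}}},"yaw":{"type":"array","items":{"type":"number"}},"fingers":{"type":"array","items":{"type":"number"}}},"required":["translation","yaw","fingers"]}

```bash
ls; mkdir -p pics
python3 - <<'E'
from bench import *
import cv2
s=read_state(); print(s)
for n in("side","top"):
    cv2.imwrite(f"pics/{n}0.png",get_image(n)); print(n,camera_params(n))
E
```

```text
pics
{'clock': 0.0, 'joints': array([-8.77378751e-01,  3.85553822e-01,  6.57502017e-03, -5.18556563e-04,
       -1.19400925e+00, -2.58606888e-01]), 'joint_vel': array([-0.00025377, -0.0012095 ,  0.00061511, -0.00011554,  0.00011185,
        0.00208162]), 'joint_efforts': array([ 5.68900177e-04, -3.92290306e+01,  1.88404673e+01,  4.18620855e+00,
       -4.55942049e-03,  8.69607618e-06]), 'position': array([ 263.03568192, -566.27921116,  230.20046536]), 'ee_rot': array([-2.15603227e-01,  9.76480409e-01,  1.08446490e-03, -2.87971833e-04]), 'contact_force': array([0.24172862, 0.44093096, 0.03681802]), 'wrist_torque': array([ 0.01975527, -0.00669419,  0.00576294]), 'gripper_width': 85.01251489899806}
side {'mtx': array([[416.94911223,   0.        , 319.58732172],
       [  0.        , 416.94911223, 201.59680429],
       [  0.        ,   0.        ,   1.        ]]), 'rvec': array([ 0.06038187, -2.95595678,  1.04803351]), 'tvec': array([ 586.45656002,    7.1607783 , 1404.31655681])}
top {'mtx': array([[431.23250614,   0.        , 320.07850391],
       [  0.        , 431.23250614, 195.97305792],
       [  0.        ,   0.        ,   1.        ]]), 'rvec': array([ 2.12275768, -2.18521207,  0.13229807]), 'tvec': array([ 104.87698586,  590.80223333, 1357.07266196])}
```

View pics/side0.png

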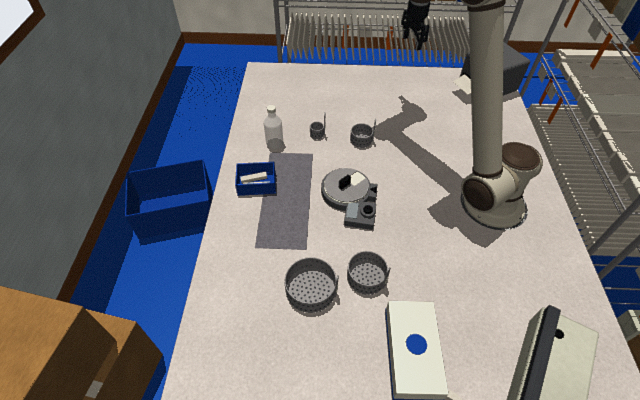

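View pics/top0.png

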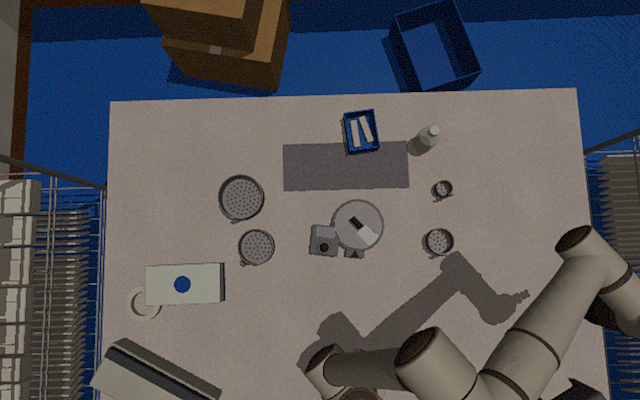

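All four baskets are present. In the side view they sit at (311,283), (367,272), (362,134) and (317,130), the reader is at (347,187), and its console is at about (362,212). I'll zoom in on these.

```bash
cat > h.py <<'E'
import numpy as np, cv2
from bench import *
def P(n): 
    c=camera_params(n); R,_=cv2.Rodrigues(c["rvec"]); return c,R
def proj(n,p):
    c,R=P(n); return cv2.projectPoints(np.array(p,float).reshape(-1,1,3),c["rvec"],c["tvec"],c["mtx"],None)[0].reshape(-1,2)
def ray(n,uv,z):
    c,R=P(n); uv=np.array(uv,float).reshape(-1,2)
    d=np.c_[uv,np.ones(len(uv))]@np.linalg.inv(c["mtx"]).T@R
    o=-R.T@np.array(c["tvec"],float).ravel()
    return o+d*((z-o[2])/d[:,2])[:,None]
def tri(a,b):
    M=[]
    for n in("side","top"):
        c,R=P(n); M.append(c["mtx"]@np.c_[R,np.array(c["tvec"]).reshape(3,1)])
    X=cv2.triangulatePoints(M[0],M[1],np.array(a,float).reshape(2,1),np.array(b,float).reshape(2,1)); return (X[:3]/X[3]).ravel()
def crop(im,x,y,w,h,k,fn):
    cv2.imwrite(fn,cv2.resize(im[y:y+h,x:x+w],None,fx=k,fy=k,interpolation=cv2.INTER_CUBIC))
E
python3 - <<'E'
from h import *
t=cv2.imread("pics/top0.png"); s=cv2.imread("pics/side0.png")
crop(t,210,160,160,120,5,"pics/t1.png"); crop(t,330,160,140,110,5,"pics/t2.png")
crop(s,270,240,140,80,5,"pics/s1.png"); crop(s,290,95,110,140,4,"pics/s2.png")
for n in("side","top"):
    c,R=P(n); print(n,-R.T@np.array(c["tvec"]).ravel())
E
```

```text
side [ 561.89762044  900.79149109 1090.38218941]
top [ 417.49241666   84.84918721 1421.33506548]
```

View pics/t1.png

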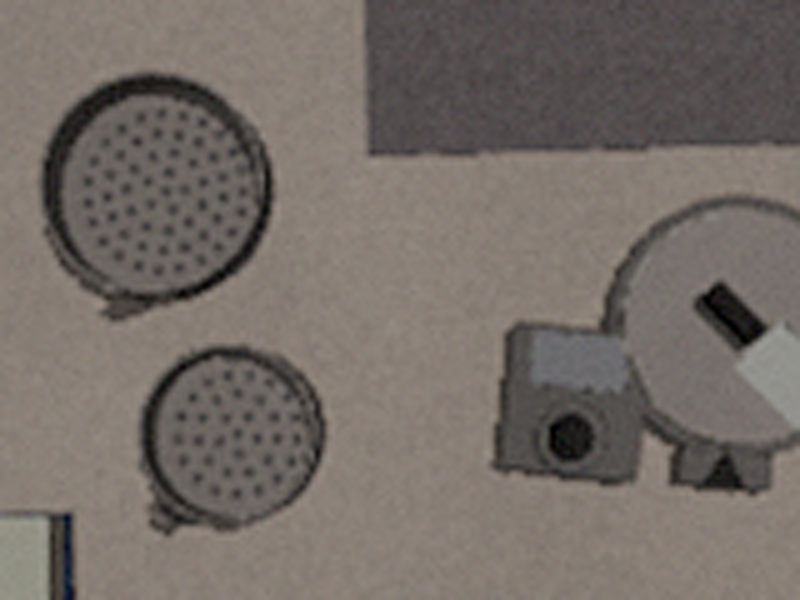

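View pics/t2.png

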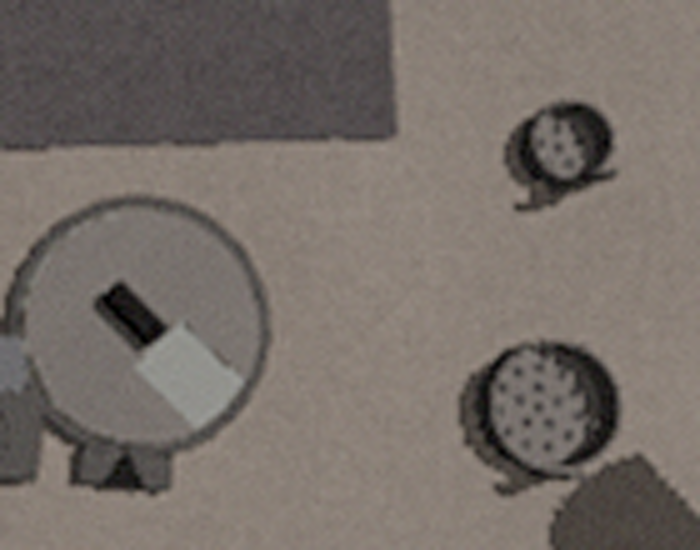

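View pics/s1.png

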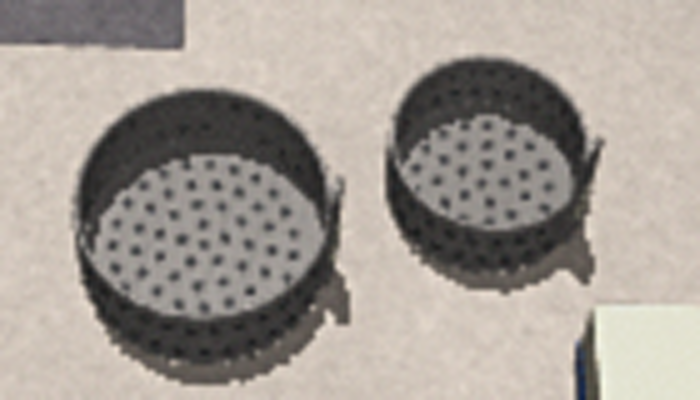

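View pics/s2.png

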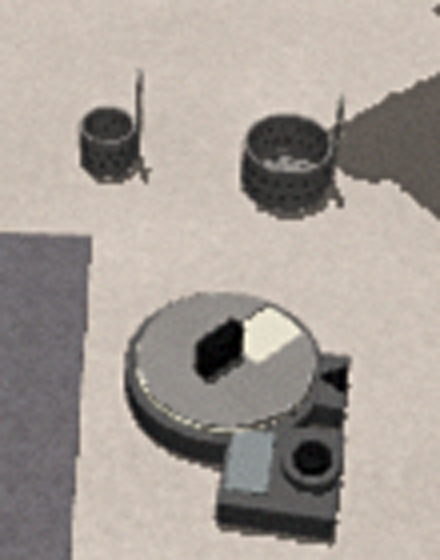

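```bash
cat >> h.py <<'E'
from scipy.optimize import least_squares
from scipy.ndimage import map_coordinates
def circ(n,im,c0,z,R,half=80,out=12,inn=8,sgn=1,allang=False):
    """edge points of a rim (dark inside, bright outside if sgn=1) on the side away from the camera, circle of known radius"""
    g=cv2.GaussianBlur(cv2.cvtColor(im,cv2.COLOR_BGR2GRAY),(0,0),0.7).astype(float)
    c,Rm=P(n); o=-Rm.T@np.array(c["tvec"]).ravel(); c0=np.array(c0[:2],float)
    for it in range(4):
        a0=np.degrees(np.arctan2(*(c0-o[:2])[::-1])); pts=[]
        for a in np.radians(a0+np.arange(-half,half+1,4)):
            u=np.array([np.cos(a),np.sin(a)]); rr=np.arange(R-inn,R+out,0.5)
            w=np.c_[c0+rr[:,None]*u,np.full(len(rr),z)]; q=proj(n,w)
            pr=map_coordinates(g,[q[:,1],q[:,0]],order=1); d=sgn*np.gradient(pr)
            k=d.argmax()
            if d[k]>1: pts.append(w[k,:2])
        pts=np.array(pts)
        f=least_squares(lambda p:np.hypot(*(pts-p).T)-R,c0,loss='soft_l1',f_scale=1.0)
        c0=f.x
    return c0,np.median(abs(f.fun)),len(pts)
RB={1:72,2:57,3:42,4:27}; HB={1:60,2:55,3:50,4:45}
E
python3 - <<'E'
from h import *
t=cv2.imread("pics/top0.png"); s=cv2.imread("pics/side0.png")
sa={1:(311,278),2:(367,266),3:(362,130),4:(317,126)}
tip={1:(338,276),2:(390.4,267.6),3:(375.2,119.2),4:(324.8,112.5)}
ta={1:(242,197),2:(257,246),3:(438,241),4:(443,188)}
tipt={1:(234.5,221),2:(243,263.5),3:(440,254.5),4:(450,195.6)}
for b in sa:
    a=circ("side",s,ray("side",sa[b],HB[b])[0],HB[b],RB[b])
    c=circ("top",t,ray("top",ta[b],HB[b])[0],HB[b],RB[b])
    h=ray("side",tip[b],110)[0]; ht=ray("top",tipt[b],110)[0]
    print(b,a,c,h[:2],ht[:2],np.degrees(np.arctan2(*(h[:2]-a[0])[::-1])),np.degrees(np.arctan2(*(ht[:2]-c[0])[::-1])), np.hypot(*(h[:2]-a[0])))
c0=ray("top",(357.5,225.5),30)[0]
print(circ("top",t,c0,30,85,half=176), circ("side",s,c0,30,85,half=60))
print("pointer",ray("top",(210+724/5,160+453/5),34),ray("side",(290+322/4,95+374/4),34), "key",ray("top",(210+571/5,160+437/5),48),ray("side",(290+311/4,95+459/4),48))
# lid bar top ends
print("bar",ray("top",(210+ (712)/5,160+292/5),78),ray("top",(330+150/5,160+340/5),78))
print("slot", ray("top",(330+ (222)/5,160+405/5),36))
E
```

```text
1 (array([600.48977894, 345.85079299]), np.float64(0.5658829056242354), 41) (array([595.73277884, 342.38411868]), np.float64(1.156944505947152), 41) [525.5323433  357.19911996] [515.22118029 350.35846751] 171.390972518494 174.3435330311286 75.81161970774832
2 (array([440.65858263, 299.42588704]), np.float64(1.0112023068246145), 41) (array([434.8039968 , 295.72104942]), np.float64(1.0116573850148498), 41) [385.04067277 325.81435975] [386.48573618 325.22397258] 154.6175318782057 148.59193958660225 61.5605668399973
3 (array([ 441.6895923 , -288.69512424]), np.float64(1.5089943657051421), 41) (array([ 438.31231362, -286.0002063 ]), np.float64(1.1945547820700995), 41) [ 397.67787435 -285.59322444] [ 396.36777733 -268.01944417] 175.96851980207356 156.79617931569777 44.12089187276252
4 (array([ 609.22587258, -312.53162249]), np.float64(1.6870122495957816), 41) (array([ 605.84277184, -309.42737161]), np.float64(1.1464517972415784), 41) [ 580.63395294 -314.47281285] [ 573.87279528 -309.93190739] -176.11597974271746 -179.09585884957988 28.65774046352345
(array([497.2288945 , -28.88175901]), np.float64(0.5176718436010574), 76) (array([498.80333104, -31.72513659]), np.float64(0.9738608946489506), 31)
pointer [[415.21142259 -17.98057649  34.        ]] [[417.15552831 -19.55417416  34.        ]] key [[428.03553001  79.35030653  48.        ]] [[431.27950816  82.33476136  48.        ]]
bar [[515.04059048 -11.10432103  78.        ]] [[484.48357932 -33.5766171   78.        ]]
slot [[443.81853033 -81.55520339  36.        ]]
```

```bash
cat >> h.py <<'E'
def go(x,y,z,phi=None):
    """row numbers from the present pose to TCP (x,y,z), jaw axis at world angle phi (deg, mod 180)"""
    from scipy.spatial.transform import Rotation as Ro
    s=read_state(); R=Ro.from_quat(s["ee_rot"]).as_matrix()
    d=R.T@(np.array([x,y,z])-s["position"]); cur=np.degrees(np.arctan2(R[1,1],R[0,1])); yw=0
    if phi is not None: yw=-((phi-cur+90)%180-90)
    print("shift mm",np.round(d,1),"yaw",round(yw,1),"jaw now",round(cur,1),"pos",np.round(s["position"],1),"j6",round(s["joints"][5],2),"t",round(s["clock"],2),"w",round(s["gripper_width"],1),"F",np.round(s["contact_force"],1))
    return d,yw
E
python3 - <<'E'
from h import *
t=cv2.imread("pics/top0.png"); s=cv2.imread("pics/side0.png")
def bar(n,im,win):
    x,y,w,h=win; g=im[y:y+h,x:x+w].max(axis=2); m=(g<38).astype(np.uint8)
    k,l,st,ce=cv2.connectedComponentsWithStats(m); i=1+st[1:,4].argmax()
    pts=np.argwhere(l==i)[:,::-1].astype(np.float32); r=cv2.minAreaRect(pts)
    return ce[i]+[x,y],st[i,4],[r[0][0]+x,r[0][1]+y],r[1],r[2],cv2.boxPoints(r)+[x,y]
bt=bar("top",t,(343,210,25,25)); bs=bar("side",s,(332,170,24,24)); print(bt,bs)
print(ray("top",bt[2],74),ray("side",bs[2],64), tri(bs[0],bt[0]))
print(ray("top",bt[5],74))
for n,q in(("mat",(283,143)),("mat",(283,190)),("mat",(408,188)),("mat",(408,143)),("bin",(347,155)),("bin",(378,152))): print(n,ray("top",q,0)[0,:2])
# reader direction edges in top crop
f=lambda a:(210+a[0]/5,160+a[1]/5)
for a,b in(((497,468),(637,482)),((672,485),(768,492)),((515,325),(497,468))):
    v=np.diff(ray("top",[f(a),f(b)],30),axis=0)[0]; print(np.degrees(np.arctan2(v[1],v[0])))
E
```

```text
(array([356.01408451, 222.45070423]), np.int32(71), [355.75, 222.25], (12.727920532226562, 4.949747085571289), 45.0, array([[349.50000048, 219.5       ],
       [353.        , 216.00000048],
       [362.        , 225.        ],
       [358.5       , 228.5       ]])) (array([344.16513761, 182.01834862]), np.int32(109), [344.307692527771, 181.96153831481934], (8.597853660583496, 14.422204971313477), 56.30992889404297, array([[335.92307711, 182.38461494],
       [347.92307568, 174.38461494],
       [352.69230843, 181.53846169],
       [340.69230938, 189.53846169]]))
[[502.99116376 -21.38780236  74.        ]] [[506.54956699 -18.07526869  64.        ]] [504.98596296 -23.78225651  56.92462237]
[[512.15248283  -2.19910781  74.        ]
 [522.79347738 -13.55271362  74.        ]
 [493.84608278 -40.54248708  74.        ]
 [483.2625489  -29.19373042  74.        ]]
mat [782.32639836 207.78404913]
mat [622.06141376 210.63384011]
mat [ 616.53418909 -205.3306626 ]
mat [ 769.6453007  -213.65520132]
bin [734.54088679  -6.66337011]
bin [ 741.71296052 -111.2278405 ]
-97.29649309530707
-95.7690726898259
171.29740699980417
```

```bash
python3 -c "
from h import *
go(504,-22,160,133); go(504,-22,46,133)"
```

```text
shift mm [-447.8  392.2   71. ] yaw -18.1 jaw now 114.9 pos [ 263.1 -566.4  230.3] j6 -0.26 t 0.1 w 85.1 F [-0.   0.6 -0.4]
shift mm [-447.8  392.   185. ] yaw -18.1 jaw now 114.9 pos [ 263.1 -566.4  230.3] j6 -0.26 t 0.1 w 85.1 F [-0.   0.6 -0.4]
```

Call:
send_rows(
  translation=[
    [-0.448,0.392,0.07],
    [-0.448,0.392,0.07],
    [-0.448,0.392,0.07],
    [-0.448,0.392,0.07],
    [-0.448,0.392,0.07],
    [-0.448,0.392,0.07],
    [-0.448,0.392,0.07],
    [-0.448,0.392,0.07],
    [-0.448,0.392,0.07],
    [-0.448,0.392,0.07],
    [-0.448,0.392,0.07],
    [-0.448,0.392,0.07],
  ],
  yaw=[-18,-18,-18,-18,-18,-18,-18,-18,-18,-18,-18,-18],
  fingers=[0,0,0,0,0,0,0,0,0,0,0,0],
)

```text
clock: 1.3
position: [504.4, -20.0, 160.7]
ee_rot: [-0.366, 0.931, 0.001, -0.0]
contact_force: [2.1, 0.2, -0.7]
gripper_width: 85.2
```

```bash
python3 -c "
from h import *
go(504,-22,46,133)
s=get_image('side'); crop(s,280,90,140,150,4,'pics/s3.png')"
```

```text
shift mm [  1.7  -1.4 114.7] yaw -0.1 jaw now 132.9 pos [504.4 -20.  160.7] j6 -1.1 t 1.3 w 85.2 F [ 2.1  0.2 -0.7]
```

View pics/s3.png

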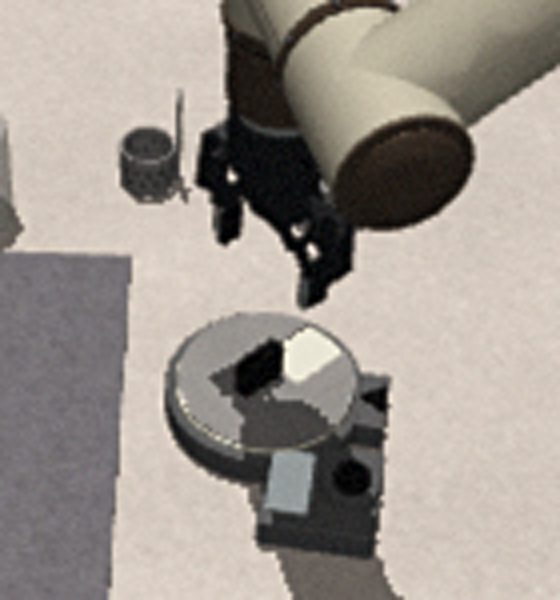

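The gripper hovers over the lid, with its jaws across the bar at crop (262,365). Next I descend and close.

Call:
send_rows(
  translation=[
    [0.002,-0.001,0.04],
    [0.002,-0.001,0.08],
    [0.002,-0.001,0.105],
    [0.002,-0.001,0.114],
    [0.002,-0.001,0.114],
    [0.002,-0.001,0.114],
    [0.002,-0.001,0.114],
    [0.002,-0.001,0.114],
    [0.002,-0.001,0.114],
    [0.002,-0.001,0.114],
    [0.002,-0.001,0.114],
    [0.002,-0.001,0.114],
  ],
  yaw=[0,0,0,0,0,0,0,0,0,0,0,0],
  fingers=[0,0,0,0,0,200,255,255,255,255,255,255],
)

```text
clock: 2.55
position: [508.0, -16.9, 46.9]
ee_rot: [-0.369, 0.93, 0.001, 0.002]
contact_force: [-0.4, -0.4, 6.8]
gripper_width: 15.2
```

Call:
send_rows(
  translation=[
    [0,0,0],
    [0,0,-0.02],
    [0,0,-0.06],
    [0,0,-0.1],
    [0,0,-0.1],
    [0,0,-0.1],
  ],
  yaw=[0,0,0,0,0,0],
  fingers=[255,255,255,255,255,255],
)

```text
clock: 3.15
position: [507.2, -17.0, 146.9]
ee_rot: [-0.368, 0.93, 0.001, 0.002]
contact_force: [0.0, -0.7, -2.0]
gripper_width: 14.9
```

```bash
python3 -c "
from h import *
s=get_image('side'); crop(s,250,90,180,150,4,'pics/s4.png')
crop(get_image('top'),290,150,140,120,5,'pics/t4.png')
go(504,-22,146,133)"
```

```text
shift mm [ 4.8 -1.9 -0.8] yaw 0.2 jaw now 133.2 pos [506.2 -17.4 145.2] j6 -1.1 t 3.25 w 14.9 F [-0.6 -0.2 -2.3]
```

View pics/s4.png

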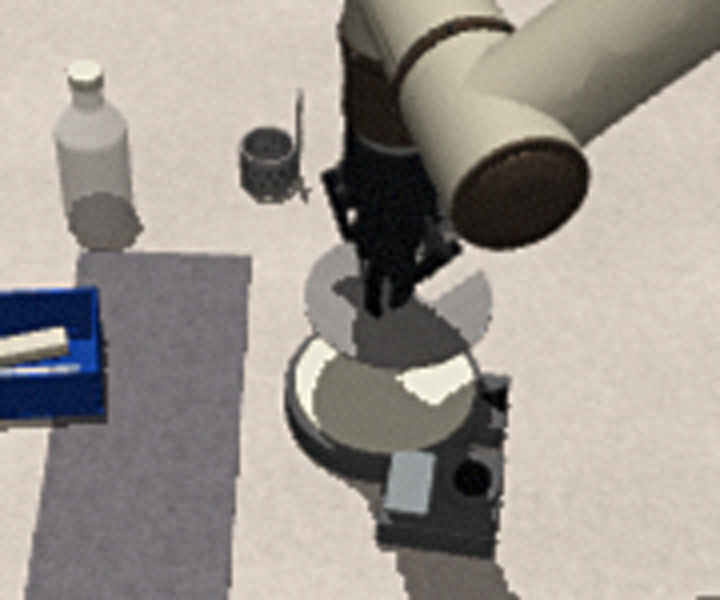

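View pics/t4.png

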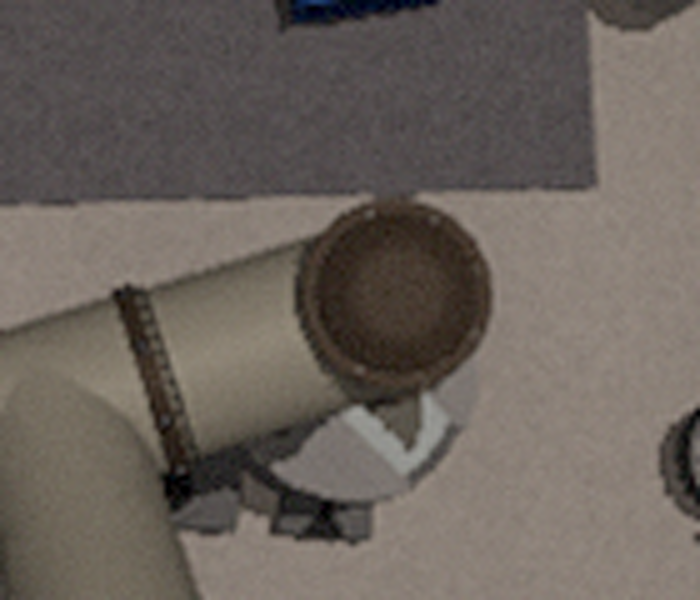

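```bash
python3 -c "
from h import *
go(710,109,146,82.5);go(710,109,14,82.5)"
```

```text
shift mm [-235.1  -47.5   -0.6] yaw 50.7 jaw now 133.2 pos [506.2 -17.4 145.2] j6 -1.1 t 3.25 w 14.9 F [-0.6 -0.2 -2.3]
shift mm [-234.9  -47.7  131.4] yaw 50.7 jaw now 133.2 pos [506.2 -17.4 145.2] j6 -1.1 t 3.25 w 14.9 F [-0.6 -0.2 -2.3]
```

Call:
send_rows(
  translation=[
    [-0.04,-0.008,-0.01],
    [-0.08,-0.016,-0.01],
    [-0.12,-0.024,-0.01],
    [-0.16,-0.032,0],
    [-0.2,-0.04,0],
    [-0.235,-0.0475,0],
    [-0.235,-0.0475,0.02],
    [-0.235,-0.0475,0.06],
    [-0.235,-0.0475,0.1],
    [-0.235,-0.0475,0.11],
    [-0.235,-0.0475,0.11],
    [-0.235,-0.0475,0.11],
  ],
  yaw=[8,16,24,32,40,48,50.7,50.7,50.7,50.7,50.7,50.7],
  fingers=[255,255,255,255,255,255,255,255,255,255,255,255],
)

```text
clock: 4.45
position: [711.0, 109.3, 36.4]
ee_rot: [0.065, 0.998, 0.001, 0.001]
contact_force: [-0.4, 0.0, -0.8]
gripper_width: 15.2
```

```bash
python3 -c "
from h import *
s=get_image('side'); crop(s,180,110,200,150,4,'pics/s5.png')
go(710,109,14,82.5)"
```

```text
shift mm [ 1.5 -0.8 23.6] yaw 0.0 jaw now 82.5 pos [711.5 109.6  37.6] j6 -2.08 t 4.5 w 15.3 F [ 0.1 -0.3 -1.4]
```

View pics/s5.png

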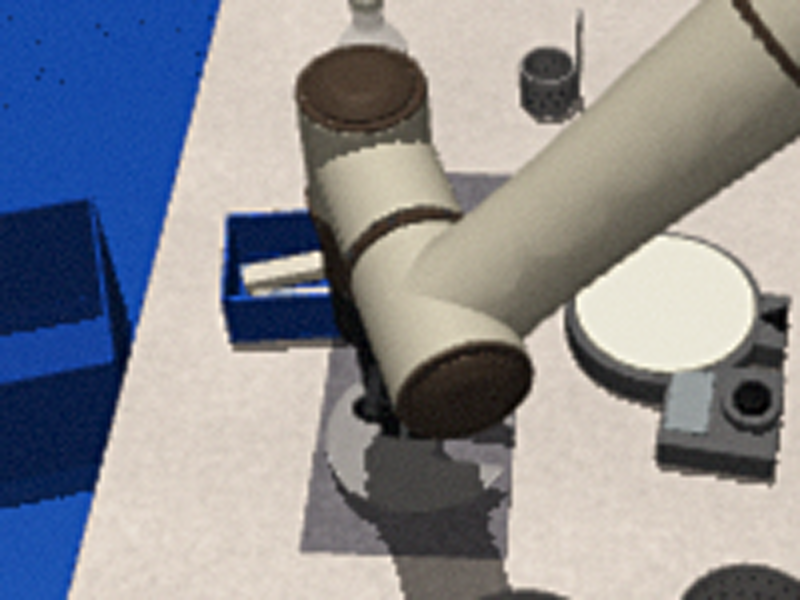

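Call:
send_rows(
  translation=[
    [0,0,0.008],
    [0,0,0.016],
    [0,0,0.02],
    [0,0,0.022],
    [0,0,0.023],
    [0,0,0.0235],
  ],
  yaw=[0,0,0,0,0,0],
  fingers=[255,255,255,255,255,255],
)

```text
clock: 5.1
position: [711.7, 109.6, 14.0]
ee_rot: [0.065, 0.998, 0.002, 0.002]
contact_force: [-0.5, -0.6, -1.5]
gripper_width: 15.4
```

Call:
send_rows(
  translation=[
    [0,0,0.001],
    [0,0,0.002],
    [0,0,0.002],
  ],
  yaw=[0,0,0],
  fingers=[255,255,255],
)

```text
clock: 5.4
position: [712.0, 109.7, 13.1]
ee_rot: [0.065, 0.998, 0.002, 0.002]
contact_force: [-1.5, 1.4, 2.8]
gripper_width: 14.8
```

Call:
send_rows(
  translation=[
    [0,0,0],
    [0,0,0],
    [0,0,0],
    [0,0,0],
    [0,0,-0.02],
    [0,0,-0.06],
    [0,0,-0.11],
    [0,0,-0.16],
    [0,0,-0.2],
    [0,0,-0.24],
  ],
  yaw=[0,0,0,0,0,0,0,0,0,0],
  fingers=[120,60,0,0,0,0,0,0,0,0],
)

```text
clock: 6.4
position: [710.8, 109.0, 255.4]
ee_rot: [0.065, 0.998, 0.002, 0.003]
contact_force: [0.9, 0.1, -0.2]
gripper_width: 85.7
```

```bash
python3 -c "
from h import *
cv2.imwrite('pics/s6.png',get_image('side'));cv2.imwrite('pics/t6.png',get_image('top'))
go(0,0,0)"
```

```text
shift mm [ 698.4 -202.4  247.7] yaw 0 jaw now 82.6 pos [713.9 109.2 261.7] j6 -2.08 t 6.5 w 85.2 F [ 1.  -0.1  0.8]
```

View pics/s6.png

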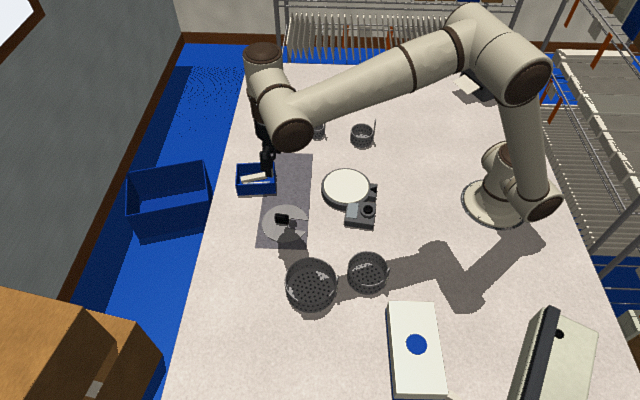

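View pics/t6.png

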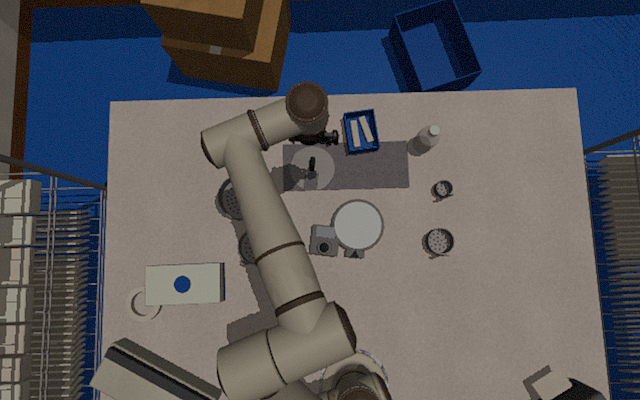

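The lid lies flat on the mat at side (282,220), and the white deck is clear at (346,187). Next I measure the deck, pointer and key precisely, then basket 1.

```bash
cat >> h.py <<'E'
def white(n,im,c0):
    g=im.min(axis=2); u,v=proj(n,[*c0[:2],34])[0].astype(int); thr=0.5*(g[v,u]+ (95 if n=="top" else 60))
    m=(g>thr).astype(np.uint8); win=np.zeros_like(m); cv2.circle(win,(u,v),int(34),1,-1); m*=win
    k,l=cv2.connectedComponents(m); m=(l==l[v,u]).astype(np.uint8)
    c=max(cv2.findContours(m,0,1)[0],key=len).reshape(-1,2); w=ray(n,c,34)[:,:2]
    f=least_squares(lambda p:np.hypot(*(w-p[:2]).T)-p[2],[*c0[:2],76],loss='soft_l1',f_scale=1.); return f.x,np.median(abs(f.fun))
E
python3 - <<'E'
from h import *
t=cv2.imread("pics/top6.png") if 0 else cv2.imread("pics/t6.png"); s=cv2.imread("pics/s6.png")
for n,i in(("side",s),("top",t)): print(n,white(n,i,(497.5,-30)))
crop(t,300,190,95,80,8,"pics/t7.png"); crop(s,310,160,80,75,8,"pics/s7.png")
c0=(497.5,-30)
print(circ("top",t,c0,30,85,half=100), circ("side",s,c0,30,85,half=60))
for b,p in((1,(598,344)),(2,(438,297))): print(b,circ("side",s,p,HB[b],RB[b]))
E
```

```text
side (array([498.87806976, -40.880829  , 133.84504451]), np.float64(13.772725535533311))
top (array([497.80501434, -30.09493945,  73.71152167]), np.float64(0.7667035085132099))
(array([497.45420469, -29.1705904 ]), np.float64(0.4735163722300655), 51) (array([499.61908959, -32.84255569]), np.float64(0.9882572760368618), 31)
1 (array([600.77097596, 344.36744671]), np.float64(0.8424235647405567), 41)
2 (array([439.71231818, 298.40776893]), np.float64(0.5154428657536272), 41)h.py:47: RuntimeWarning: overflow encountered in scalar add
  g=im.min(axis=2); u,v=proj(n,[*c0[:2],34])[0].astype(int); thr=0.5*(g[v,u]+ (95 if n=="top" else 60))
```

View pics/t7.png

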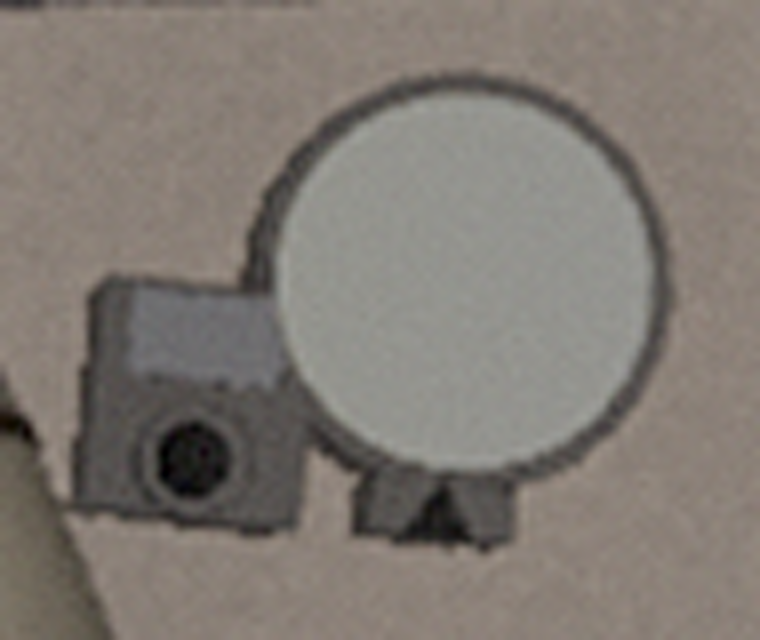

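View pics/s7.png

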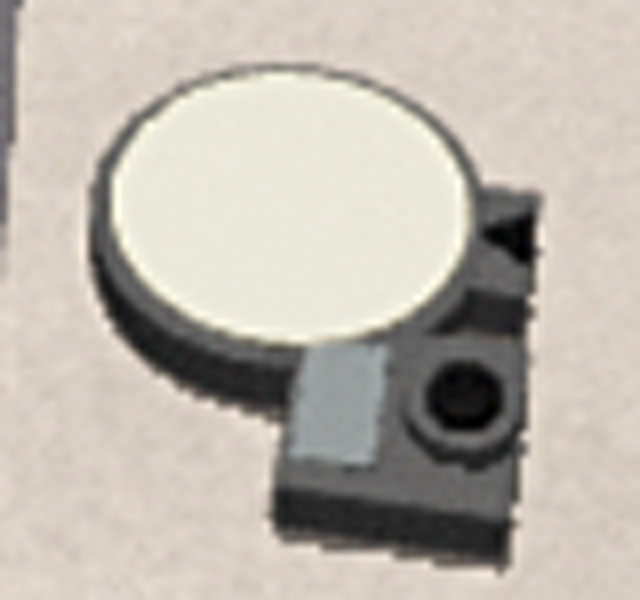

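```bash
sed -i 's/thr=0.5\*(g\[v,u\]+ (95 if n=="top" else 60))/thr=float(thr0)/; s/def white(n,im,c0)/def white(n,im,c0,thr0)/' h.py
python3 - <<'E'
from h import *
t=cv2.imread("pics/t6.png"); s=cv2.imread("pics/s6.png")
u,v=proj("side",[497,-30,34])[0].astype(int); print(s[v,u], s[v-40,u],s[v-15:v+30,u].min(axis=1))
# use saturation-ish: white is where min channel high and spread; dark ring separates
for th in(150,165,180,190): print(th,white("side",s,(497.5,-30),th))
f=lambda a:(300+a[0]/8,190+a[1]/8); g=lambda a:(310+a[0]/8,160+a[1]/8)
print("top apex",ray("top",f((443,487)),34),"key",ray("top",f((194,459)),48))
print("side apex",ray("side",g((481,237)),34),"key",ray("side",g((464,396)),48))
for a,b in(((80,508),(298,528)),((355,532),(515,546)),((100,290),(78,500))):
    v=np.diff(ray("top",[f(a),f(b)],30),axis=0)[0]; print(np.degrees(np.arctan2(v[1],v[0])))
for a,b in(((540,195),(508,520)),((530,195),(520,335)),((285,490),(508,520)),((290,455),(378,467))):
    v=np.diff(ray("side",[g(a),g(b)],30),axis=0)[0]; print(np.degrees(np.arctan2(v[1],v[0])))
E
```

```text
[218 231 234] [198 209 219] [220 217 219 216 217 217 216 217 219 217 214 218 218 217 214 218 221 215
 217 218 220 219 219 219 219 217 221 214 221 219 219 224 208  96  89  79
  53  72  85 101  96 113 118 130 120]
150 (array([500.33442783, -58.36585272, 116.06710679]), np.float64(17.01008221078979))
165 (array([494.82915745, -16.05593729, 100.18226487]), np.float64(16.553658926976667))
180 (array([500.09471546, -32.05946685,  73.26130125]), np.float64(0.9839803130395239))
190 (array([500.30493874, -31.60607593,  72.63282313]), np.float64(1.0155374458101818))
top apex [[414.28925901 -19.77949586  34.        ]] key [[428.10946463  79.18992239  48.        ]]
side apex [[418.60418157 -14.51398827  34.        ]] key [[430.45072469  81.29141985  48.        ]]
-96.83245493137134
-96.59353419530107
172.498586411885
82.9985991056193
84.24091894158134
172.98829126210853
172.78703484087634
```

Run:
```python
from h import *
t=cv2.imread("pics/top0.png"); s=cv2.imread("pics/side0.png")
A=[cv2.resize(i[y:y+40,x:x+40],(390,390),interpolation=cv2.INTER_CUBIC) for i,x,y in((t,210,190),(s,310,255))]
B=[cv2.resize(i[y:y+40,x:x+40],(390,390),interpolation=cv2.INTER_CUBIC) for i,x,y in((t,230,235),(s,365,250))]
cv2.imwrite("pics/h12.png",np.hstack([A[0],A[1]])); cv2.imwrite("pics/h22.png",np.hstack([B[0],B[1]]))
```

```text
(no output)
```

View pics/h12.png

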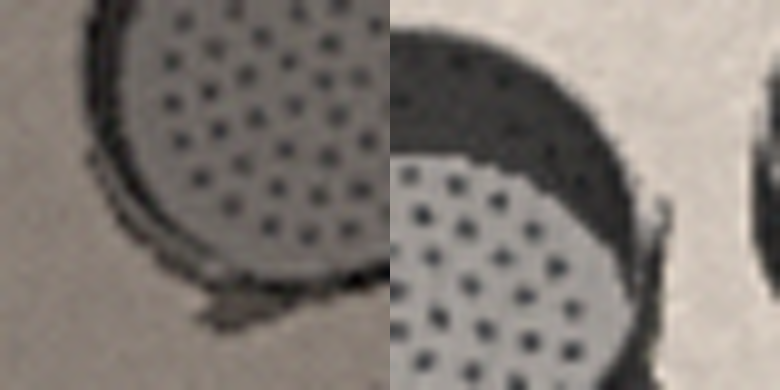

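View pics/h22.png

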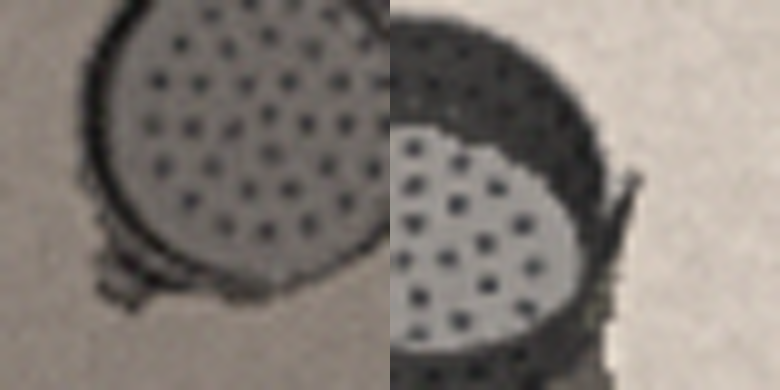

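```bash
python3 -c "
from h import *
go(524.5,355,200,81.5);go(524.5,355,74,81.5)"
```

```text
shift mm [220.6 218.8  59.6] yaw 1.1 jaw now 82.6 pos [713.9 109.2 261.7] j6 -2.08 t 6.5 w 85.2 F [ 1.  -0.1  0.8]
shift mm [222.8 217.8 185.5] yaw 1.1 jaw now 82.6 pos [713.9 109.2 261.7] j6 -2.08 t 6.5 w 85.2 F [ 1.  -0.1  0.8]
```

Call:
send_rows(
  translation=[
    [0.05,0.05,0.015],
    [0.1,0.1,0.03],
    [0.15,0.15,0.04],
    [0.2,0.2,0.05],
    [0.221,0.219,0.06],
    [0.221,0.219,0.08],
    [0.222,0.219,0.1],
    [0.222,0.219,0.1],
    [0.222,0.219,0.1],
  ],
  yaw=[1,1,1,1,1,1,1,1,1],
  fingers=[0,0,0,0,0,0,0,0,0],
)

```text
clock: 7.4
position: [523.8, 355.6, 159.1]
ee_rot: [0.073, 0.997, 0.003, 0.009]
contact_force: [0.5, -0.3, 1.4]
gripper_width: 85.6
```

Run:
```python
from h import *
s=get_image('side'); cv2.imwrite('pics/s8f.png',s); crop(s,270,180,140,140,4,'pics/s8.png')
for b,p in((1,(598,344)),(2,(438,297))): print(b,circ("side",s,p,HB[b],RB[b]))
go(524.5,355,74,81.5)
```

```text
1 (array([599.83105159, 345.59290577]), np.float64(0.5094893532944411), 37)
2 (array([440.70637976, 299.074655  ]), np.float64(0.9846884774160074), 41)
shift mm [ 1.8 -1.3 86.3] yaw 0.1 jaw now 81.6 pos [524.8 355.5 160.3] j6 -2.58 t 7.45 w 85.3 F [0.1 0.1 0.6]
```

View pics/s8.png

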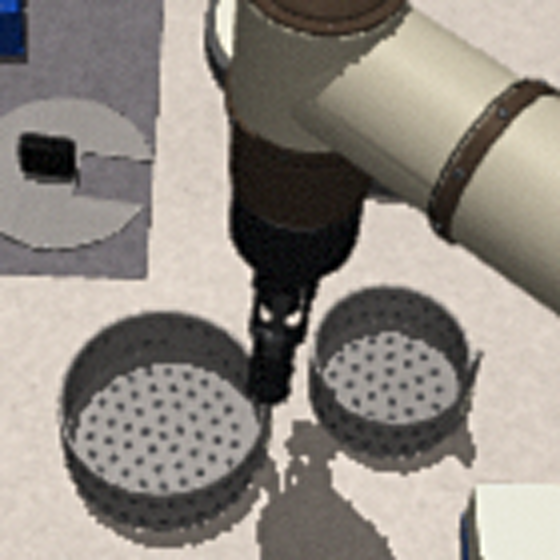

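Call:
send_rows(
  translation=[
    [0.0,0,0.03],
    [0.001,0,0.055],
    [0.001,0,0.075],
    [0.001,0,0.083],
    [0.001,0,0.086],
    [0.001,0,0.086],
    [0.001,0,0.086],
  ],
  yaw=[0,0,0,0,0,0,0],
  fingers=[0,0,0,0,0,0,0],
)

```text
clock: 8.15
position: [526.4, 356.6, 75.8]
ee_rot: [0.073, 0.997, 0.005, 0.011]
contact_force: [-0.2, -0.2, 0.0]
gripper_width: 85.9
```

Run:
```python
from h import *
s=get_image('side'); crop(s,270,220,110,100,5,'pics/s9.png')
go(524.5,355,74,81.5)
```

```text
shift mm [ 1.5 -1.9  1.7] yaw 0.1 jaw now 81.6 pos [526.3 356.7  75.8] j6 -2.58 t 8.2 w 85.4 F [0.4 1.  0.1]
```

View pics/s9.png

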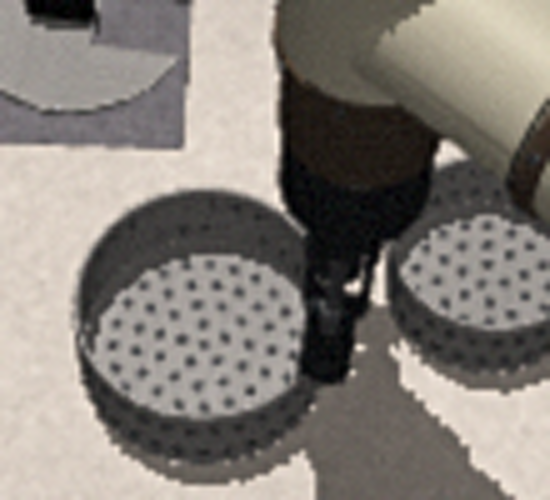

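Call:
send_rows(
  translation=[
    [0.001,-0.0015,0.001],
    [0.001,-0.0015,0.001],
    [0.001,-0.0015,0.001],
    [0.001,-0.0015,0.001],
    [0.001,-0.0015,0.001],
    [0.001,-0.0015,0.001],
    [0.001,-0.0015,0.001],
    [0.001,-0.0015,0.001],
  ],
  yaw=[0,0,0,0,0,0,0,0],
  fingers=[120,200,255,255,255,255,255,255],
)

```text
clock: 9.0
position: [525.3, 355.6, 75.2]
ee_rot: [0.073, 0.997, 0.005, 0.011]
contact_force: [-1.3, 1.1, 2.7]
gripper_width: 17.0
```

Call:
send_rows(
  translation=[
    [0,0,-0.01],
    [0,0,-0.03],
    [0,0,-0.06],
    [0,0,-0.09],
    [0,0,-0.1],
    [0,0,-0.1],
    [0,0,-0.1],
  ],
  yaw=[0,0,0,0,0,0,0],
  fingers=[255,255,255,255,255,255,255],
)

```text
clock: 9.7
position: [522.0, 354.1, 173.4]
ee_rot: [0.073, 0.997, 0.004, 0.01]
contact_force: [-0.7, 0.3, -2.2]
gripper_width: 16.7
```

Run:
```python
from h import *
s=get_image('side'); cv2.imwrite('pics/s10f.png',s); crop(s,240,200,150,120,5,'pics/s10.png')
st=read_state(); z=st["position"][2]-76
for zz in (160,): print(circ("side",s,(598,344),zz,72))
go(524.5,355,174,81.5)
```

```text
(array([595.11275803, 344.43536446]), np.float64(0.5736905614847387), 39)
shift mm [-2.4  1.5 -1.1] yaw 0.1 jaw now 81.6 pos [521.9 353.9 172.9] j6 -2.58 t 9.75 w 16.9 F [ 0.2  0.4 -2.2]
```

View pics/s10.png

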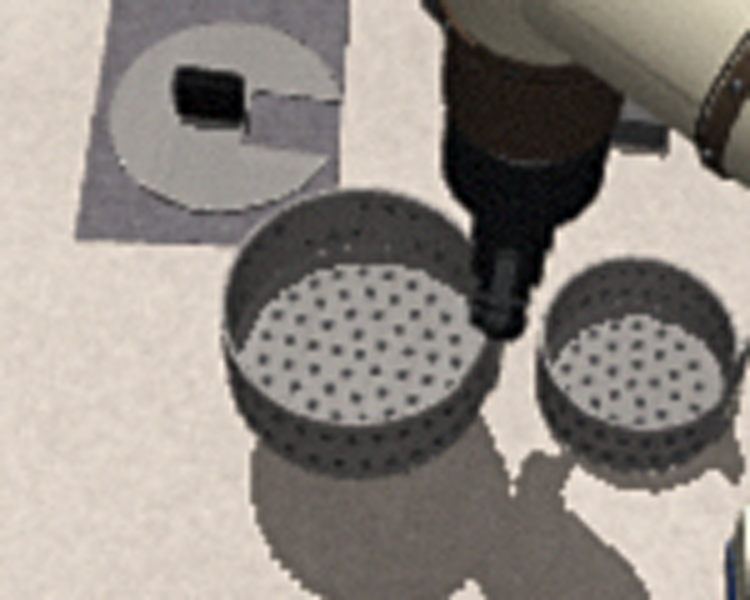

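```bash
python3 -c "
from h import *
go(426,-23,173,83);go(426,-23,125,83)"
```

```text
shift mm [  39.7 -386.9   -4.1] yaw -1.4 jaw now 81.6 pos [521.9 353.9 172.9] j6 -2.58 t 9.75 w 16.9 F [ 0.2  0.4 -2.2]
shift mm [  40.6 -387.3   43.8] yaw -1.4 jaw now 81.6 pos [521.9 353.9 172.9] j6 -2.58 t 9.75 w 16.9 F [ 0.2  0.4 -2.2]
```

Call:
send_rows(
  translation=[
    [0,-0.02,-0.03],
    [0.004,-0.05,-0.05],
    [0.008,-0.09,-0.05],
    [0.012,-0.13,-0.05],
    [0.016,-0.17,-0.05],
    [0.02,-0.21,-0.05],
    [0.024,-0.25,-0.05],
    [0.028,-0.29,-0.05],
    [0.032,-0.33,-0.04],
    [0.037,-0.365,-0.02],
    [0.04,-0.387,-0.004],
    [0.04,-0.387,-0.004],
  ],
  yaw=[0,0,0,0,-0.5,-0.5,-1,-1,-1.4,-1.4,-1.4,-1.4],
  fingers=[255,255,255,255,255,255,255,255,255,255,255,255],
)

```text
clock: 10.95
position: [421.5, -25.7, 169.2]
ee_rot: [0.063, 0.998, 0.002, 0.005]
contact_force: [0.1, 0.3, -2.0]
gripper_width: 16.5
```

Call:
send_rows(
  translation=[
    [0,0,0.01],
    [0,0,0.03],
    [0,0,0.04],
    [0,0,0.045],
    [0,0,0.045],
    [0,0,0.045],
  ],
  yaw=[0,0,0,0,0,0],
  fingers=[255,255,255,255,255,255],
)

```text
clock: 11.55
position: [422.6, -25.2, 124.6]
ee_rot: [0.063, 0.998, 0.002, 0.005]
contact_force: [-0.6, -0.3, -2.2]
gripper_width: 16.5
```

Run:
```python
from h import *
s=get_image('side'); cv2.imwrite('pics/s11f.png',s); crop(s,290,110,120,130,5,'pics/s11.png')
z=read_state()["position"][2]-75.2+60; print(z)
print(circ("side",s,(499,-31),z,72))
go(426,-23,110,83)
```

```text
109.61092605434476
(array([497.00171976, -34.57319709]), np.float64(0.533633597268178), 39)
shift mm [-2.9  2.5 14.9] yaw -0.2 jaw now 82.8 pos [422.6 -25.2 124.8] j6 -2.02 t 11.6 w 16.3 F [-0.1  0.4 -1.1]
```

View pics/s11.png

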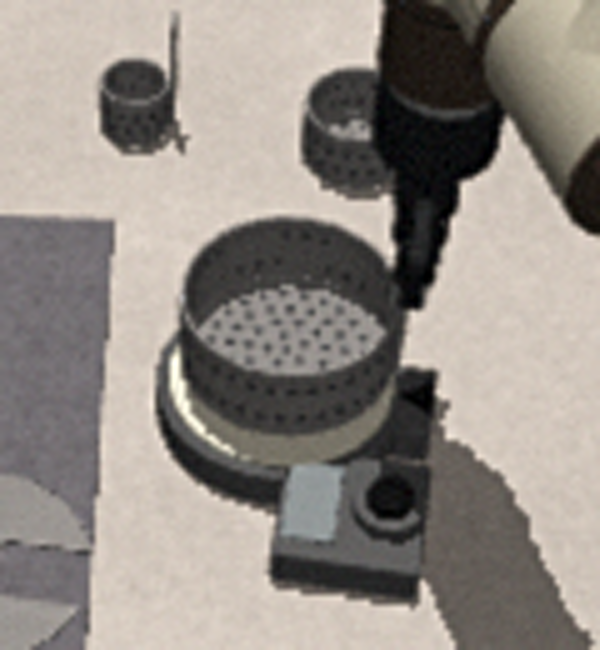

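Call:
send_rows(
  translation=[
    [-0.003,0.0025,0],
    [-0.003,0.0025,0.006],
    [-0.003,0.0025,0.011],
    [-0.003,0.0025,0.013],
    [-0.003,0.0025,0.0145],
    [-0.003,0.0025,0.0155],
    [-0.003,0.0025,0.0155],
  ],
  yaw=[0,0,0,0,0,0,0],
  fingers=[255,255,255,255,255,255,255],
)

```text
clock: 12.3
position: [426.3, -23.1, 109.6]
ee_rot: [0.063, 0.998, 0.002, 0.006]
contact_force: [-1.0, 0.9, 0.7]
gripper_width: 16.4
```

Run:
```python
from h import *
s=get_image('side'); cv2.imwrite('pics/s12f.png',s); crop(s,290,110,120,130,5,'pics/s12.png')
print(circ("side",s,(499,-31),94,72))
go(426,-23,110,83)
```

```text
(array([501.74260201, -33.87880765]), np.float64(0.5253743240183084), 38)
shift mm [ 0.4 -0.  -0.4] yaw -0.2 jaw now 82.8 pos [426.4 -23.  109.6] j6 -2.03 t 12.35 w 16.9 F [-0.7  0.4  0.2]
```

View pics/s12.png

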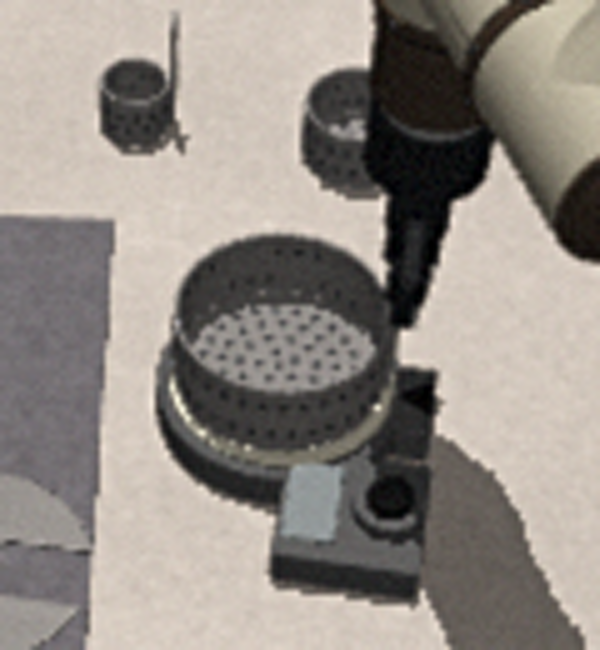

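Call:
send_rows(
  translation=[
    [0.001,0.0015,0.001],
    [0.001,0.0015,0.002],
    [0.001,0.0015,0.0025],
    [0.001,0.0015,0.0025],
  ],
  yaw=[0,0,0,0],
  fingers=[255,255,255,255],
)

```text
clock: 12.75
position: [426.3, -21.4, 108.9]
ee_rot: [0.063, 0.998, 0.002, 0.007]
contact_force: [-6.2, -0.3, 13.7]
gripper_width: 16.4
```

Firm contact (14 N). I release and lift, swinging aside for a clear view.

Call:
send_rows(
  translation=[
    [0,0,-0.001],
    [0,0,-0.001],
    [0,0,-0.001],
    [0,0,-0.001],
    [0,0,-0.001],
    [0,0,-0.03],
    [0,0,-0.07],
    [0,0,-0.11],
    [0,0.03,-0.14],
    [0.02,0.08,-0.15],
    [0.02,0.13,-0.15],
    [0.02,0.18,-0.15],
  ],
  yaw=[0,0,0,0,0,0,0,0,0,0,0,0],
  fingers=[150,80,0,0,0,0,0,0,0,0,0,0],
)

```text
clock: 13.95
position: [425.9, 156.5, 260.6]
ee_rot: [0.063, 0.998, 0.003, 0.008]
contact_force: [1.7, -0.7, 1.2]
gripper_width: 85.3
```

Run:
```python
from h import *
s=get_image('side'); cv2.imwrite('pics/s13f.png',s); crop(s,290,100,120,220,3,'pics/s13.png')
t=get_image('top'); cv2.imwrite('pics/t13f.png',t); crop(t,290,170,170,110,4.5,'pics/t13.png')
for n,i in(("side",s),("top",t)): print(n,circ(n,i,(499,-31),94,72))
print(circ("side",s,(438,297),55,57))
go(426,-23,110,83)
```

```text
side (array([502.57518047, -33.07232894]), np.float64(0.962854279041423), 41)
top (array([499.64461461, -29.3560092 ]), np.float64(0.9719326235836121), 41)
(array([439.60978644, 298.58541829]), np.float64(0.9714099556809472), 41)
shift mm [ -18.7 -182.1  148.6] yaw 0.1 jaw now 83.1 pos [427.1 159.4 259.5] j6 -2.41 t 14.05 w 85.5 F [ 0.5  0.  -0.1]
```

View pics/s13.png

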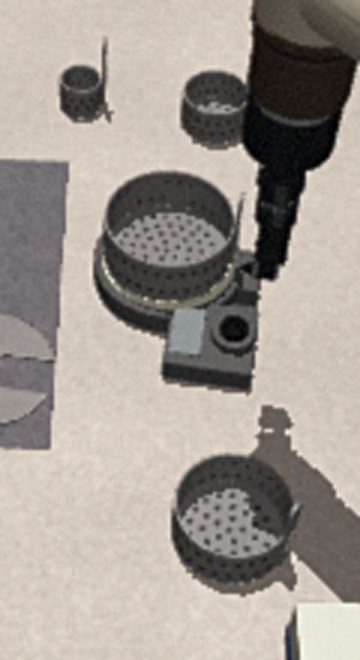

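View pics/t13.png

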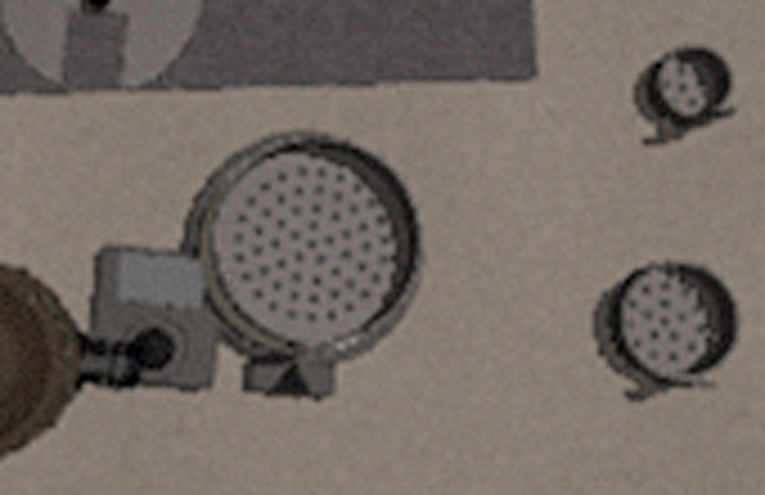

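Run:
```python
from h import *
s=cv2.imread('pics/s13f.png')
A=[cv2.resize(s[y:y+40,x:x+40],(390,390),interpolation=cv2.INTER_CUBIC) for x,y in((350,150),(365,250))]
cv2.imwrite("pics/h3.png",np.hstack(A))
h=ray("side",(389.9,268.3),110)[0,:2]; v=h-[440.0,298.7]; print(h,np.hypot(*v),np.degrees(np.arctan2(v[1],v[0])))
h=ray("side",(371,164.3),144)[0,:2]; v=h-[502.6,-33.1]; print(h,np.hypot(*v),np.degrees(np.arctan2(v[1],v[0])))
```

```text
[386.53192856 328.02361052] 60.981216756733446 151.2582192527734
[426.70899386 -24.93868526] 76.32857834350766 173.86200404995833
```

View pics/h3.png

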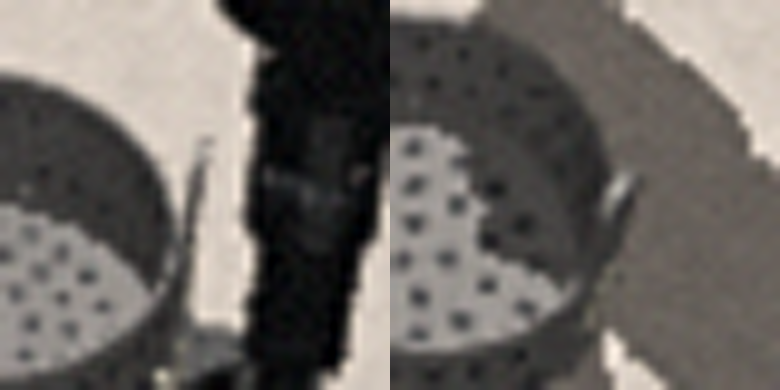

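```bash
python3 -c "
from h import *
go(385.4,325,180,62)"
```

```text
shift mm [ 62.3 159.   79.7] yaw 21.1 jaw now 83.1 pos [427.1 159.4 259.5] j6 -2.41 t 14.05 w 85.5 F [ 0.5  0.  -0.1]
```

Call:
send_rows(
  translation=[
    [0.01,0.02,0.01],
    [0.02,0.04,0.02],
    [0.025,0.06,0.03],
    [0.03,0.08,0.04],
    [0.04,0.1,0.05],
    [0.05,0.12,0.06],
    [0.055,0.14,0.07],
    [0.062,0.159,0.08],
    [0.062,0.159,0.08],
    [0.062,0.159,0.08],
    [0.062,0.159,0.08],
    [0.062,0.159,0.08],
  ],
  yaw=[-8.5,-17,-25.5,-34,-42.5,-51,-59.5,-68,-76.5,-85,-93.5,-102],
  fingers=[0,0,0,0,0,0,0,0,0,0,0,0],
)

```text
clock: 15.25
position: [385.6, 324.6, 179.2]
ee_rot: [0.74, -0.673, 0.004, -0.006]
contact_force: [0.1, 0.1, 0.2]
gripper_width: 85.4
```

```bash
python3 -c "
from h import *
go(385.4,325,160,62)"
```

```text
shift mm [-0.4  0.5 19.2] yaw -56.5 jaw now -174.5 pos [385.6 324.6 179.2] j6 -0.94 t 15.25 w 85.4 F [0.1 0.1 0.2]
```

Call:
send_rows(
  translation=[
    [0,0,0.003],
    [0,0,0.006],
    [0,0,0.01],
    [0,0,0.013],
    [0,0,0.016],
    [0,0,0.02],
    [0,0,0.02],
    [0,0,0.02],
  ],
  yaw=[-8.5,-17,-25.5,-34,-42.5,-51,-56.5,-56.5],
  fingers=[0,0,0,0,0,0,0,0],
)

```text
clock: 16.05
position: [385.9, 324.1, 158.8]
ee_rot: [0.97, -0.242, 0.006, -0.003]
contact_force: [0.1, -0.2, 0.1]
gripper_width: 85.4
```

Run:
```python
from h import *
s=get_image('side'); cv2.imwrite('pics/s14f.png',s); crop(s,320,200,120,110,5,'pics/s14.png')
print(circ("side",s,(438,297),55,57))
go(385.4,325,74,62)
```

```text
(array([438.54246802, 298.77313774]), np.float64(0.9234847460632238), 35)
shift mm [-1.7  0.4 84.9] yaw -0.2 jaw now -118.2 pos [386.  324.3 158.9] j6 0.04 t 16.1 w 85.1 F [0.1 0.9 0.2]
```

View pics/s14.png

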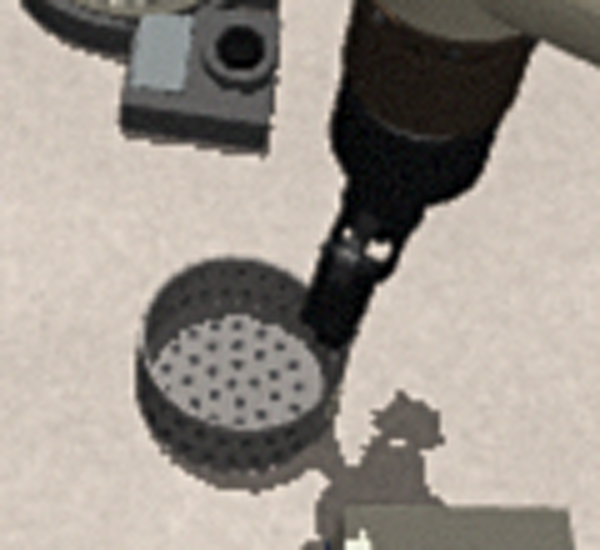

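Run:
```python
from h import *
print(ray("top",[(225,263),(225,302)],75),ray("side",[(387,302),(434,302)],75))
```

```text
[[388.77037191 387.28668173  75.        ]
 [270.92564909 387.37982194  75.        ]] [[394.79701942 409.17182648  75.        ]
 [271.12743947 403.99028461  75.        ]]
```

Call:
send_rows(
  translation=[
    [-0.001,0,0.03],
    [-0.001,0,0.055],
    [-0.0015,0,0.075],
    [-0.0015,0,0.083],
    [-0.0015,0,0.085],
    [-0.0015,0,0.085],
    [-0.0015,0,0.085],
  ],
  yaw=[0,0,0,0,0,0,0],
  fingers=[70,70,70,70,70,70,70],
)

```text
clock: 16.8
position: [386.3, 325.9, 75.0]
ee_rot: [0.97, -0.243, 0.007, -0.004]
contact_force: [0.7, -0.7, 0.9]
gripper_width: 62.2
```

Run:
```python
from h import *
s=get_image('side'); crop(s,320,220,120,100,5,'pics/s15.png')
go(385.4,325,74,62)
```

```text
shift mm [-0.4  1.2  1. ] yaw -0.2 jaw now -118.2 pos [386.3 325.9  75. ] j6 0.04 t 16.85 w 61.6 F [-0.2  0.1 -0.2]
```

View pics/s15.png

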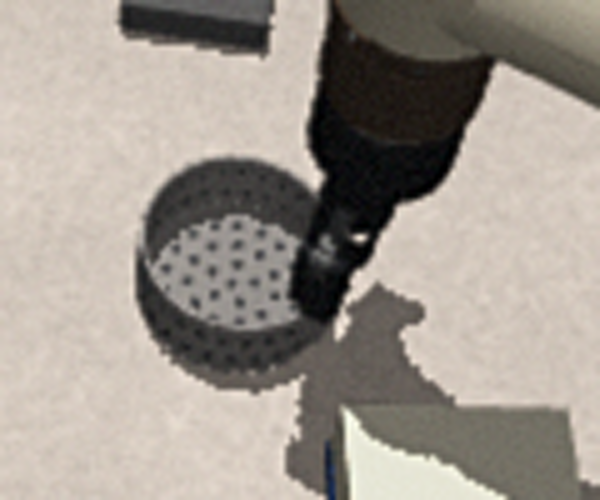

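Call:
send_rows(
  translation=[
    [0,0.001,0.0005],
    [0,0.001,0.0005],
    [0,0.001,0.0005],
    [0,0.001,0.0005],
    [0,0.001,0.0005],
    [0,0.001,0.0005],
  ],
  yaw=[0,0,0,0,0,0],
  fingers=[150,255,255,255,255,255],
)

```text
clock: 17.45
position: [386.1, 325.4, 75.1]
ee_rot: [0.97, -0.243, 0.007, -0.005]
contact_force: [-1.3, -0.7, 4.6]
gripper_width: 16.5
```

Call:
send_rows(
  translation=[
    [0,0,-0.01],
    [0,0,-0.03],
    [0,0,-0.06],
    [0,0,-0.09],
    [0,0,-0.12],
    [0,0,-0.14],
    [0,0,-0.14],
    [0,0,-0.14],
  ],
  yaw=[0,0,0,0,0,0,0,0],
  fingers=[255,255,255,255,255,255,255,255],
)

```text
clock: 18.25
position: [383.3, 324.1, 214.5]
ee_rot: [0.97, -0.243, 0.006, -0.004]
contact_force: [0.3, -0.1, -2.7]
gripper_width: 16.5
```

Run:
```python
from h import *
s=get_image('side'); cv2.imwrite('pics/s16f.png',s); crop(s,300,170,140,120,5,'pics/s16.png')
p=read_state()["position"]; z=p[2]-75+55
c=circ("side",s,(438,297),z,57); v=p[:2]-c[0]; print(c,v,np.hypot(*v),np.degrees(np.arctan2(v[1],v[0])))
go(499-58.6,-31+7.2,200,83)
```

```text
(array([433.5659043 , 296.91339872]), np.float64(0.8287368977964391), 36) [-50.50486005  26.81740768] 57.18316398385226 152.03229349214703
shift mm [214.5 279.4  13.1] yaw -21.2 jaw now -118.2 pos [383.1 323.7 213.7] j6 0.04 t 18.3 w 16.6 F [ 0.5  0.4 -2.4]
```

View pics/s16.png

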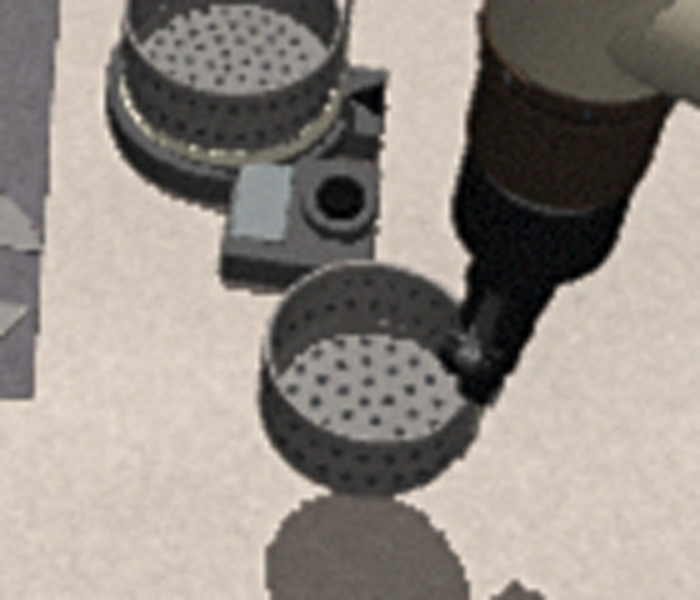

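Call:
send_rows(
  translation=[
    [0,0,-0.03],
    [0.02,0.026,-0.04],
    [0.045,0.058,-0.04],
    [0.075,0.096,-0.04],
    [0.105,0.135,-0.04],
    [0.135,0.173,-0.04],
    [0.165,0.212,-0.04],
    [0.19,0.244,-0.04],
    [0.21,0.27,-0.04],
    [0.217,0.279,-0.03],
    [0.217,0.279,-0.02],
    [0.217,0.279,-0.02],
  ],
  yaw=[0,-2,-5,-8,-11,-14,-17,-20,-21.2,-21.2,-21.2,-21.2],
  fingers=[255,255,255,255,255,255,255,255,255,255,255,255],
)

```text
clock: 19.5
position: [440.5, -24.7, 230.3]
ee_rot: [0.998, -0.061, 0.003, -0.002]
contact_force: [-0.4, 0.5, -1.8]
gripper_width: 16.4
```

```bash
cat >> h.py <<'E'
def held(b,im,n="side",c0=(499.5,-31)):
    p=read_state()["position"]; z=p[2]-75+HB[b]
    c=circ(n,im,c0,z,RB[b]); v=p[:2]-c[0]; print(b,"rim z",round(z,1),c,"to TCP",v,np.hypot(*v),np.degrees(np.arctan2(v[1],v[0])))
E
python3 - <<'E'
from h import *
s=get_image('side'); cv2.imwrite('pics/s17f.png',s); crop(s,290,90,120,130,5,'pics/s17.png')
held(2,s); go(443,-24.5,130,83)
E
```

```text
2 rim z 211.4 (array([500.16301615, -29.90472195]), np.float64(1.4613052057196256), 41) to TCP [-58.85238862   5.63068063] 59.12113167150816 174.53488209663132
shift mm [  0.8   0.4 101.5] yaw 0.1 jaw now -96.9 pos [441.3 -24.3 231.4] j6 1.13 t 19.55 w 16.5 F [ 0.1 -0.1 -1.4]
```

View pics/s17.png

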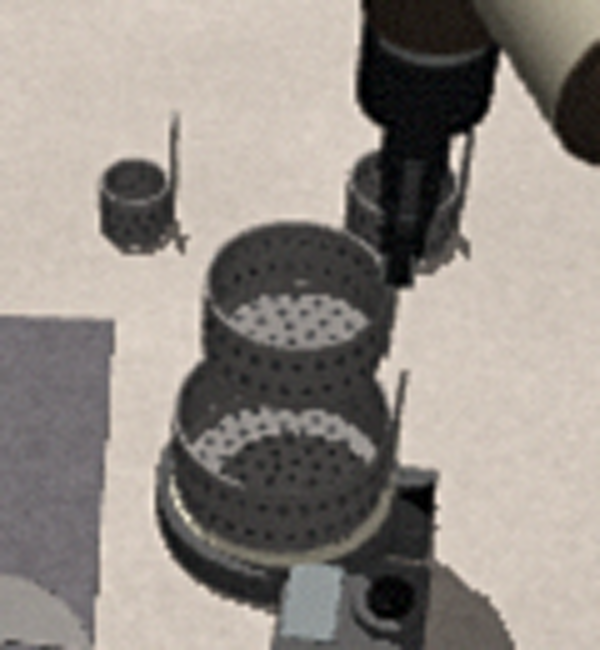

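Call:
send_rows(
  translation=[
    [0.0005,0.0005,0.02],
    [0.0005,0.0005,0.045],
    [0.0005,0.0005,0.07],
    [0.0005,0.0005,0.085],
    [0.0005,0.0005,0.085],
    [0.0005,0.0005,0.085],
  ],
  yaw=[0,0,0,0,0,0],
  fingers=[255,255,255,255,255,255],
)

```text
clock: 20.15
position: [443.1, -23.7, 146.9]
ee_rot: [0.998, -0.06, 0.005, -0.002]
contact_force: [1.0, 0.4, -0.7]
gripper_width: 16.3
```

Run:
```python
from h import *
s=get_image('side'); cv2.imwrite('pics/s18f.png',s); crop(s,290,110,120,130,5,'pics/s18.png')
held(2,s); go(442,-24.5,113,83)
```

```text
2 rim z 127.4 (array([502.67770151, -29.67518803]), np.float64(1.0159768982716884), 39) to TCP [-59.19013547   5.94710935] 59.48815215253867 174.26248079340553
shift mm [-1.8  1.1 34.4] yaw 0.2 jaw now -96.8 pos [443.5 -23.7 147.4] j6 1.14 t 20.2 w 16.5 F [ 1.   0.3 -2.1]
```

View pics/s18.png

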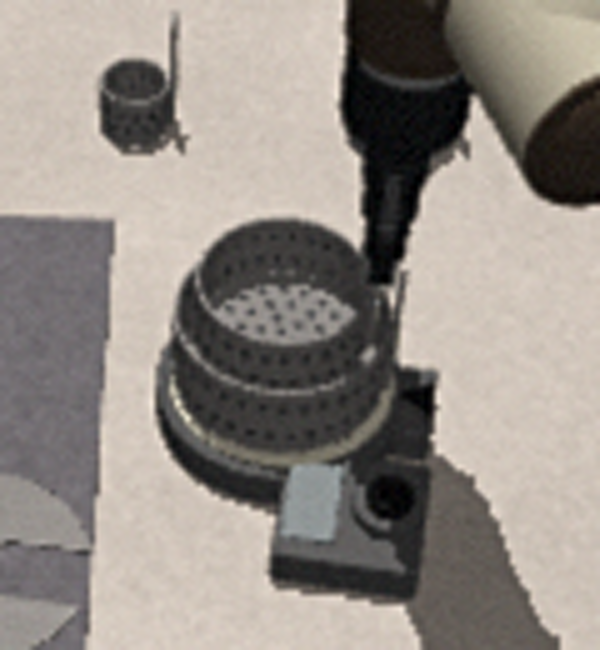

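Call:
send_rows(
  translation=[
    [-0.001,0.0015,0.008],
    [-0.001,0.0015,0.018],
    [-0.001,0.0015,0.026],
    [-0.001,0.0015,0.03],
    [-0.001,0.0015,0.032],
    [-0.001,0.0015,0.034],
    [-0.001,0.0015,0.0345],
  ],
  yaw=[0,0,0,0,0,0,0],
  fingers=[255,255,255,255,255,255,255],
)

```text
clock: 20.9
position: [442.9, -25.0, 113.1]
ee_rot: [0.998, -0.06, 0.006, -0.002]
contact_force: [-2.1, -1.0, 2.6]
gripper_width: 16.8
```

Run:
```python
from h import *
s=get_image('side'); cv2.imwrite('pics/s19f.png',s); crop(s,290,110,120,130,5,'pics/s19.png')
held(2,s); go(442,-24.5,113,83)
```

```text
2 rim z 93.2 (array([498.31412685, -51.48031069]), np.float64(2.8074715648959696), 41) to TCP [-55.37835895  26.47819974] 61.38287791934585 154.44601549971884
shift mm [-1.  -0.4  0.1] yaw 0.2 jaw now -96.8 pos [442.9 -25.  113.2] j6 1.14 t 20.95 w 16.7 F [-0.  -1.  -0.9]
```

View pics/s19.png

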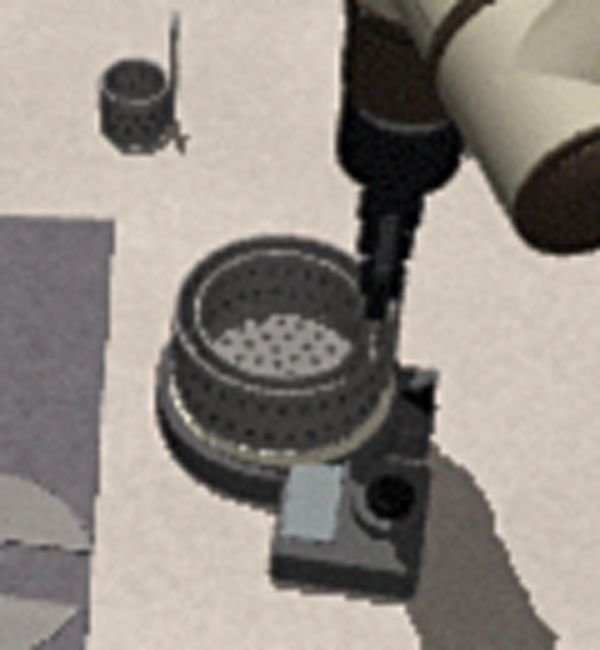

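Call:
send_rows(
  translation=[
    [0,0,0.001],
    [0,0,0.002],
    [0,0,0.002],
    [0,0,0.002],
  ],
  yaw=[0,0,0,0],
  fingers=[255,255,255,255],
)

```text
clock: 21.35
position: [443.0, -25.0, 113.0]
ee_rot: [0.998, -0.059, 0.006, -0.002]
contact_force: [-5.5, 0.9, 14.1]
gripper_width: 16.7
```

Call:
send_rows(
  translation=[
    [0,0,-0.001],
    [0,0,-0.001],
    [0,0,-0.001],
    [0,0,-0.001],
    [0,0,-0.001],
    [0,0,-0.03],
    [0,0,-0.07],
    [0,0,-0.11],
    [0,-0.03,-0.14],
    [0,-0.07,-0.15],
    [0,-0.11,-0.15],
    [0,-0.15,-0.15],
  ],
  yaw=[0,0,0,0,0,0,0,0,0,0,0,0],
  fingers=[150,80,20,0,0,0,0,0,0,0,0,0],
)

```text
clock: 22.55
position: [458.9, 125.0, 264.3]
ee_rot: [0.998, -0.059, 0.007, -0.002]
contact_force: [0.3, -0.2, -0.5]
gripper_width: 85.5
```

Run:
```python
from h import *
s=get_image('side'); cv2.imwrite('pics/s20f.png',s); crop(s,290,95,120,130,5,'pics/s20.png')
t=get_image('top'); cv2.imwrite('pics/t20f.png',t); 
print(circ("side",s,(440,-287),50,42),circ("top",t,(440,-287),50,42),circ("side",s,(607,-311),45,27),circ("top",t,(607,-311),45,27))
A=[cv2.resize(i[y:y+40,x:x+40],(390,390),interpolation=cv2.INTER_CUBIC) for i,x,y in((t,418,222),(s,345,112))]
cv2.imwrite("pics/h4.png",np.hstack(A))
go(442,-24.5,113,83)
```

```text
(array([ 414.75875165, -370.77112378]), np.float64(0.5220463193718778), 10) (array([ 437.6844591 , -290.03577378]), np.float64(5.780951387099975), 16) (array([ 609.1526526 , -312.85322618]), np.float64(1.867823347020888), 41) (array([ 605.53721886, -309.7167734 ]), np.float64(1.478487768037489), 41)
shift mm [ -2.  153.2 149.6] yaw 0.5 jaw now -96.5 pos [459.5 127.  263.4] j6 0.84 t 22.65 w 85.5 F [-0.3 -0.3  0.5]
```

View pics/s20.png

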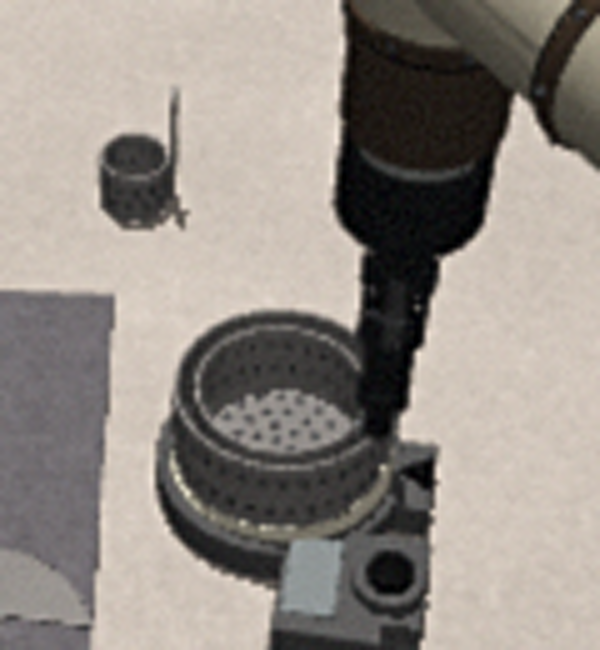

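View pics/h4.png

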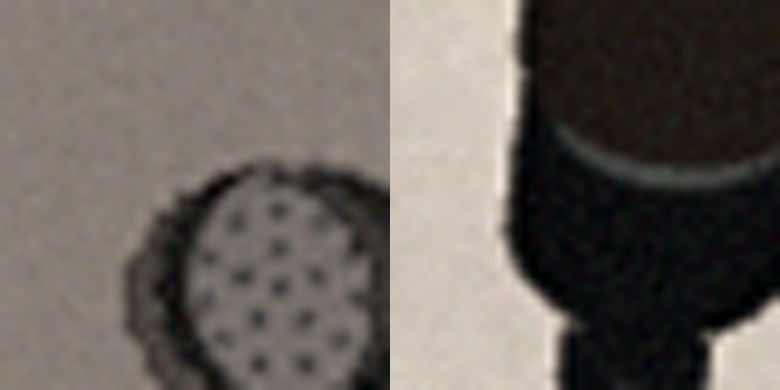

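```bash
python3 -c "
from h import *
t=cv2.imread('pics/t20f.png'); crop(t,300,170,190,120,4.2,'pics/t20.png')"
```

```text
(no output)
```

View pics/t20.png

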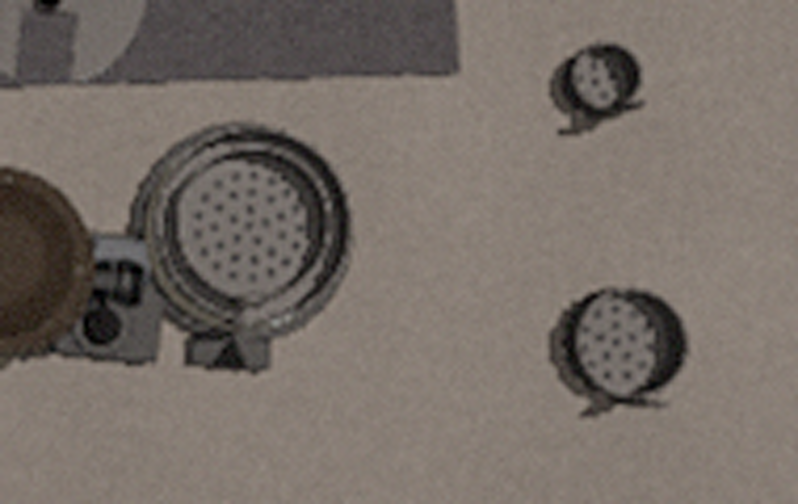

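Run:
```python
from h import *
t=cv2.imread('pics/t20f.png')
c=circ("top",t,ray("top",(448.5,251.5),50)[0],50,42); print(c)
crop(t,425,230,50,45,14,"pics/h5.png")
```

```text
(array([ 404.86993424, -313.68567883]), np.float64(0.9054142865375994), 41)
```

View pics/h5.png

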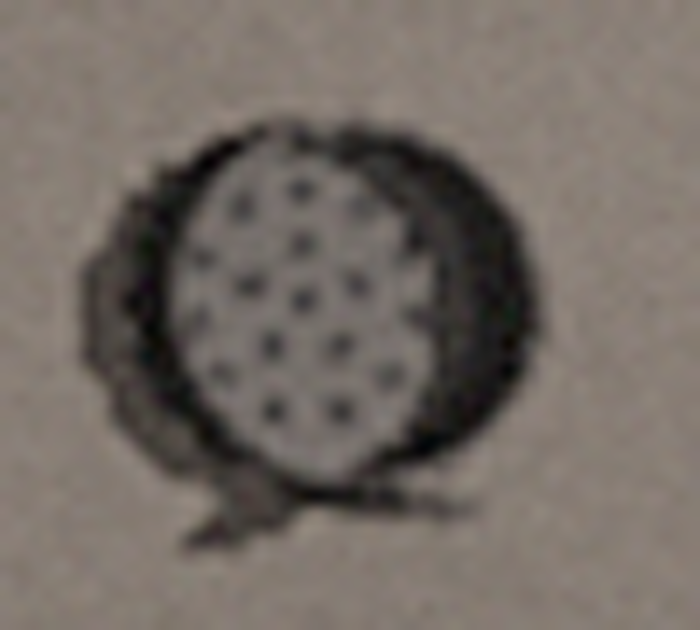

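Run:
```python
from h import *
c=np.array([404.9,-313.7]); h=ray("top",[(455.7,266.0),(458.6,266.2)],110)[:,:2]; v=h-c; print(h,np.hypot(*v.T),np.degrees(np.arctan2(v[:,1],v[:,0])))
# expected strap top ends for several angles
for a in (172,176,180,184,188):
    a=np.radians(a); n=np.array([np.cos(a),np.sin(a)]); tt=np.array([-n[1],n[0]])
    print(np.degrees(a), [((proj("top",[*(c+44*n+k*tt),110])[0]-[425,230])*14).round() for k in(-9,9)])
go(363,-312,200,90)
```

```text
[[ 360.90666242 -312.82301496]
 [ 360.06867629 -321.45753639]] [44.00207784 45.49754891] [ 178.85798873 -170.18284752]
172.0 [array([363., 498.]), array([447., 507.])]
176.0 [array([377., 502.]), array([462., 506.])]
180.0 [array([392., 505.]), array([476., 503.])]
184.0 [array([406., 507.]), array([490., 499.])]
188.0 [array([421., 508.]), array([504., 494.])]
shift mm [-46.6 447.5  60.7] yaw -6.5 jaw now -96.5 pos [459.5 127.  263.4] j6 0.84 t 22.65 w 85.5 F [-0.3 -0.3  0.5]
```

Call:
send_rows(
  translation=[
    [-0.005,0.04,0],
    [-0.01,0.085,0],
    [-0.015,0.13,0],
    [-0.02,0.175,0],
    [-0.025,0.22,0],
    [-0.03,0.265,0],
    [-0.035,0.31,0.02],
    [-0.04,0.355,0.04],
    [-0.043,0.4,0.06],
    [-0.046,0.44,0.08],
    [-0.047,0.448,0.1],
    [-0.047,0.448,0.1],
  ],
  yaw=[-1,-2,-3,-4,-4.5,-4.5,-4.5,-4.5,-4.5,-4.5,-4.5,-4.5],
  fingers=[0,0,0,0,0,0,0,0,0,0,0,0],
)

```text
clock: 23.85
position: [360.2, -312.9, 157.6]
ee_rot: [1.0, -0.02, 0.003, -0.003]
contact_force: [-0.9, -0.2, 0.2]
gripper_width: 85.3
```

Run:
```python
from h import *
s=get_image('side'); cv2.imwrite('pics/s21f.png',s); crop(s,320,60,100,80,7,'pics/s21.png')
t=get_image('top'); cv2.imwrite('pics/t21f.png',t); crop(t,290,170,190,120,4.2,'pics/t21.png')
print(circ("side",s,(406.6,-315),50,42))
go(362.6,-313.5,74,88)
```

```text
(array([ 406.21610946, -317.31852645]), np.float64(0.9893820248014578), 41)
shift mm [-1.2  1.3 86.7] yaw -0.1 jaw now -92.1 pos [ 362.8 -312.5  160.7] j6 1.92 t 23.95 w 85.4 F [-0.  -1.3  0.6]
```

View pics/s21.png

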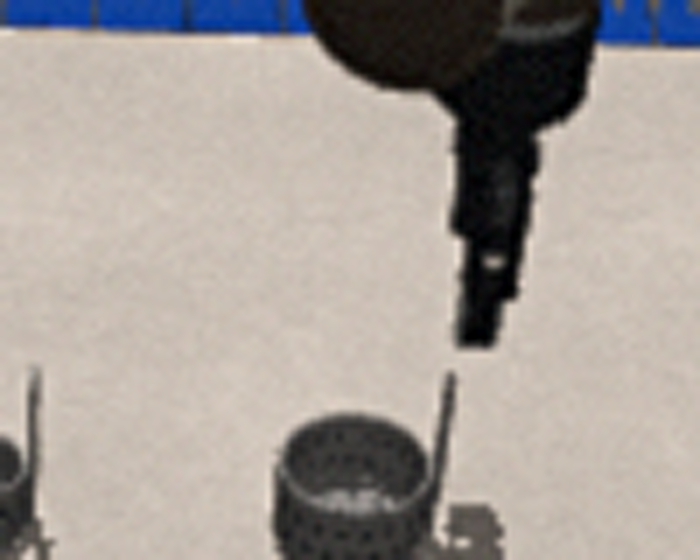

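View pics/t21.png

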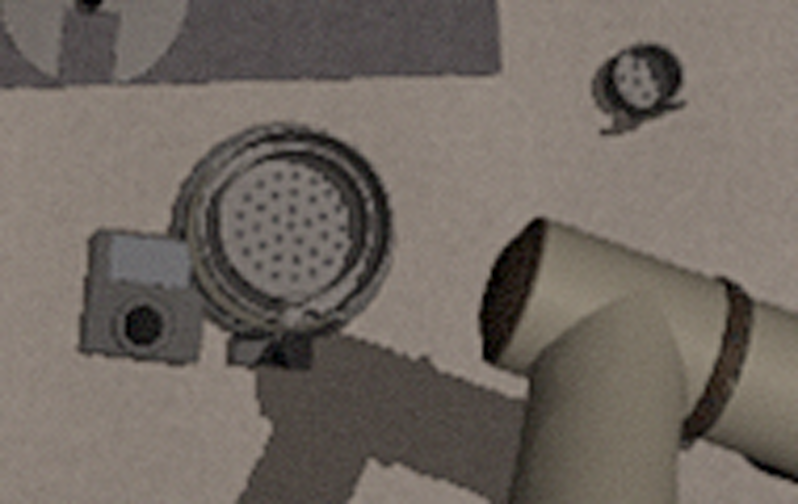

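Run:
```python
from h import *
h=ray("side",(384.3,113.3),110)[0,:2]; v=h-[406.2,-317.3]; print(h,np.hypot(*v),np.degrees(np.arctan2(v[1],v[0])))
print((proj("side",[362.8,-312.5,160.7])-[320,60])*7,(proj("side",[362.6,-313.5,110])-[320,60])*7)
go(361.5,-314.5,74,88)
```

```text
[ 362.80136447 -320.42583135] 43.51106052371497 -175.88032667497353
[[463.90505973 303.85135321]] [[451.28129115 381.644509  ]]
shift mm [-2.2  2.4 86.7] yaw -0.1 jaw now -92.1 pos [ 362.8 -312.5  160.7] j6 1.92 t 23.95 w 85.4 F [-0.  -1.3  0.6]
```

Call:
send_rows(
  translation=[
    [-0.002,0.002,0.03],
    [-0.002,0.0024,0.055],
    [-0.002,0.0024,0.075],
    [-0.002,0.0024,0.084],
    [-0.002,0.0024,0.086],
    [-0.002,0.0024,0.086],
    [-0.002,0.0024,0.086],
  ],
  yaw=[0,0,0,0,0,0,0],
  fingers=[0,0,0,0,0,0,0],
)

```text
clock: 24.65
position: [362.8, -314.7, 75.9]
ee_rot: [1.0, -0.018, 0.007, -0.001]
contact_force: [0.4, -0.2, 0.6]
gripper_width: 85.5
```

Run:
```python
from h import *
s=get_image('side'); crop(s,320,60,100,80,7,'pics/s22.png')
go(361.5,-314.5,74,88)
```

```text
shift mm [-1.1 -0.2  1.8] yaw -0.0 jaw now -92.0 pos [ 362.6 -314.8   75.9] j6 1.92 t 24.7 w 85.7 F [-1.   0.3 -1.2]
```

View pics/s22.png

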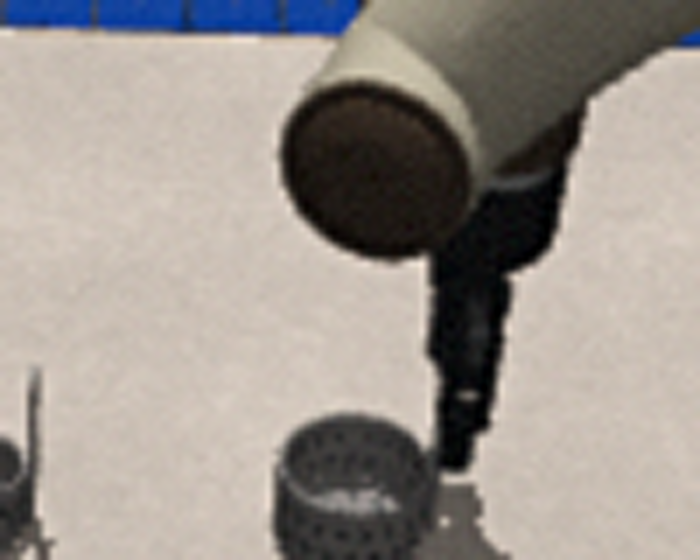

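Call:
send_rows(
  translation=[
    [-0.001,0,0.001],
    [-0.001,0,0.001],
    [-0.001,0,0.001],
    [-0.001,0,0.001],
    [-0.001,0,0.001],
    [-0.001,0,0.001],
    [-0.001,0,0.001],
    [-0.001,0,0.001],
  ],
  yaw=[0,0,0,0,0,0,0,0],
  fingers=[120,200,255,255,255,255,255,255],
)

```text
clock: 25.5
position: [361.6, -314.8, 75.0]
ee_rot: [1.0, -0.018, 0.007, -0.001]
contact_force: [-1.3, -0.4, 3.5]
gripper_width: 16.9
```

Call:
send_rows(
  translation=[
    [0,0,-0.01],
    [0,0,-0.04],
    [0,0,-0.08],
    [0,0,-0.12],
    [0,0,-0.15],
    [0,0,-0.17],
    [0,0,-0.17],
    [0,0,-0.17],
  ],
  yaw=[0,0,0,0,0,0,0,0],
  fingers=[255,255,255,255,255,255,255,255],
)

```text
clock: 26.3
position: [358.8, -314.7, 244.7]
ee_rot: [1.0, -0.018, 0.007, -0.002]
contact_force: [-0.0, 0.7, -2.3]
gripper_width: 16.4
```

Run:
```python
from h import *
s=get_image('side'); cv2.imwrite('pics/s23f.png',s); crop(s,320,30,100,100,6,'pics/s23.png')
held(3,s,c0=(406,-315))
go(500-43.7,-31+5.4,245,83)
```

```text
3 rim z 218.8 (array([ 403.24305143, -316.60537666]), np.float64(1.9506350677178474), 41) to TCP [-44.87205289   2.05174796] 44.91893587180347 177.3820080064853
shift mm [  87.5 -292.3    1.2] yaw 4.9 jaw now -92.1 pos [ 358.4 -314.6  243.8] j6 1.92 t 26.35 w 16.8 F [ 0.8  0.  -1.3]
```

View pics/s23.png

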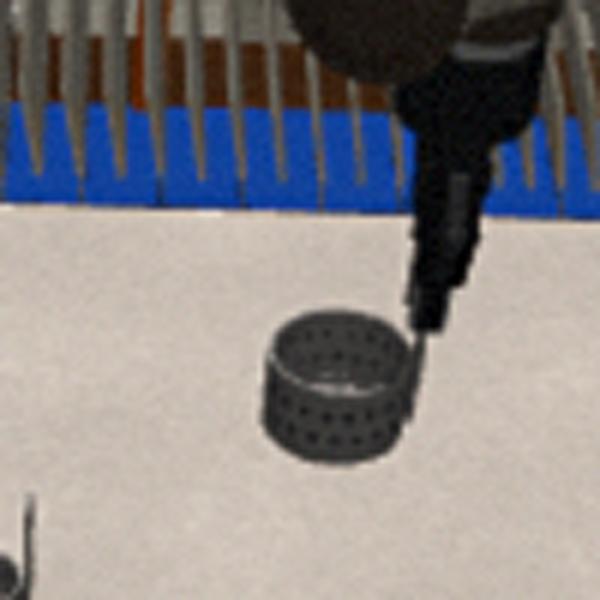

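Run:
```python
from h import *
s=cv2.imread('pics/s21f.png'); t=cv2.imread('pics/t21f.png')
A=[cv2.resize(i[y:y+60,x:x+60],(600,600),interpolation=cv2.INTER_CUBIC) for i,x,y in((t,328,193),(s,318,145))]
cv2.imwrite("pics/n1.png",A[0]);cv2.imwrite("pics/n2.png",A[1])
for n,i in(("side",s),("top",t)): print(n,circ(n,i,(499,-31),94,72))
```

```text
side (array([501.3114544 , -33.24013589]), np.float64(0.5198377365027795), 41)
top (array([499.59082152, -29.58906481]), np.float64(0.9677057141746843), 41)
```

View pics/n1.png

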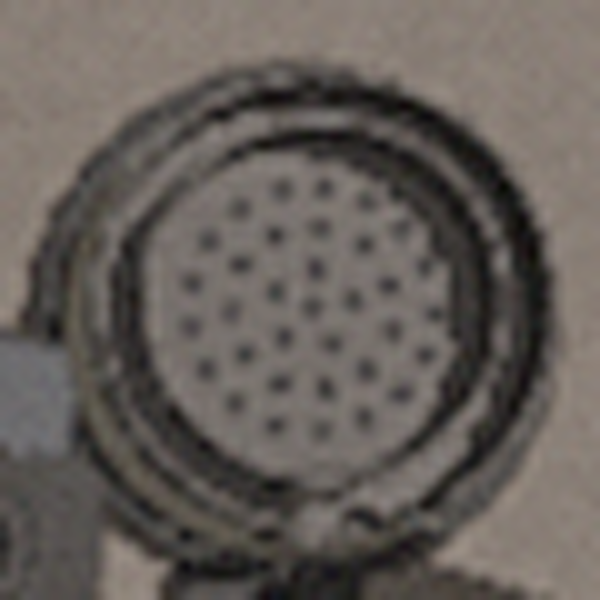

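View pics/n2.png

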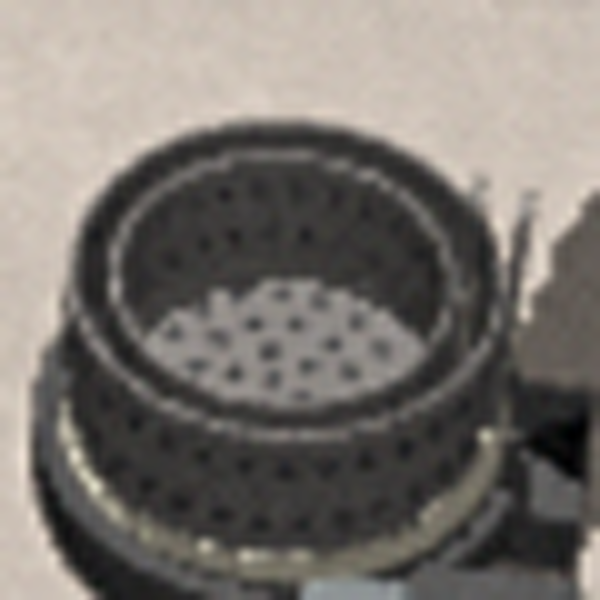

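Call:
send_rows(
  translation=[
    [0.005,-0.015,-0.02],
    [0.018,-0.06,-0.03],
    [0.031,-0.105,-0.03],
    [0.045,-0.15,-0.03],
    [0.058,-0.195,-0.03],
    [0.072,-0.24,-0.03],
    [0.085,-0.28,-0.03],
    [0.0875,-0.292,-0.02],
    [0.0875,-0.292,0],
    [0.0875,-0.292,0],
    [0.0875,-0.292,0],
  ],
  yaw=[0,1,2,3,4,4.9,4.9,4.9,4.9,4.9,4.9],
  fingers=[255,255,255,255,255,255,255,255,255,255,255],
)

```text
clock: 27.45
position: [455.7, -26.4, 245.2]
ee_rot: [0.998, -0.061, 0.005, -0.002]
contact_force: [1.0, 0.1, -0.1]
gripper_width: 16.3
```

Run:
```python
from h import *
s=get_image('side'); cv2.imwrite('pics/s24f.png',s); crop(s,290,80,120,140,4.5,'pics/s24.png')
held(3,s)
go(456.3,-25.6,160,83)
```

```text
3 rim z 221.1 (array([498.63349849, -30.19998243]), np.float64(1.0151841775169999), 41) to TCP [-42.41995575   3.75567214] 42.585886386655126 174.9404815379492
shift mm [-1.  -0.5 86.1] yaw 0.0 jaw now -97.0 pos [456.2 -26.4 246.1] j6 1.15 t 27.5 w 16.5 F [ 0.9 -0.2 -0.7]
```

View pics/s24.png

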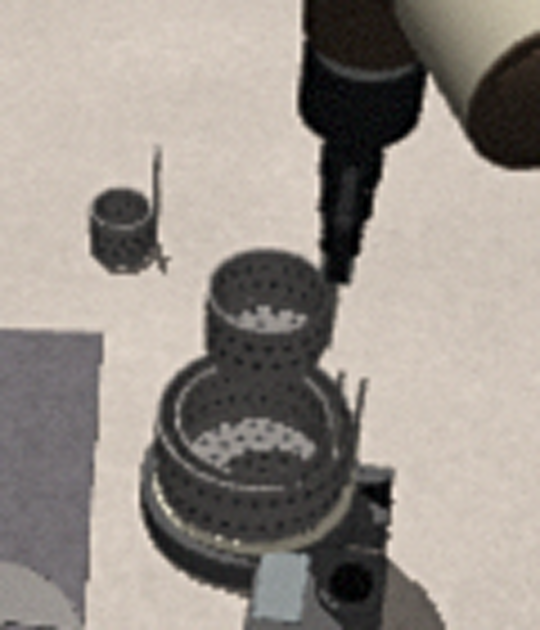

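Call:
send_rows(
  translation=[
    [-0.0005,-0.0005,0.02],
    [-0.0005,-0.0005,0.045],
    [-0.0005,-0.0005,0.07],
    [-0.0005,-0.0005,0.085],
    [-0.0005,-0.0005,0.09],
    [-0.0005,-0.0005,0.09],
  ],
  yaw=[0,0,0,0,0,0],
  fingers=[255,255,255,255,255,255],
)

```text
clock: 28.1
position: [457.0, -26.1, 156.3]
ee_rot: [0.998, -0.061, 0.006, -0.002]
contact_force: [0.6, -0.4, -0.3]
gripper_width: 16.7
```

Run:
```python
from h import *
s=get_image('side'); cv2.imwrite('pics/s25f.png',s); crop(s,310,130,80,80,7,'pics/s25.png')
held(3,s)
go(456.3,-25.6,117,83)
```

```text
3 rim z 131.9 (array([502.92066669, -30.17801545]), np.float64(1.2510904949078672), 40) to TCP [-45.38633856   4.31232623] 45.590743413577556 174.57240672735344
shift mm [-1.8  0.1 39.9] yaw -0.0 jaw now -97.0 pos [457.5 -25.9 156.9] j6 1.15 t 28.15 w 16.9 F [ 0.5 -0.5 -0.9]
```

View pics/s25.png

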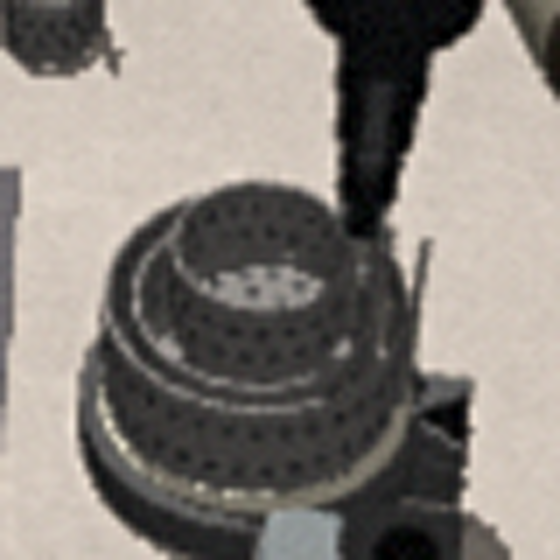

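Basket 3 is nicely inside the rim of basket 2 at crop (260,230). I lower the rest of the way slowly.

Call:
send_rows(
  translation=[
    [-0.001,0,0.01],
    [-0.0015,0,0.02],
    [-0.0015,0,0.03],
    [-0.0015,0,0.036],
    [-0.0015,0,0.039],
    [-0.0015,0,0.0405],
    [-0.0015,0,0.041],
  ],
  yaw=[0,0,0,0,0,0,0],
  fingers=[255,255,255,255,255,255,255],
)

```text
clock: 28.85
position: [456.9, -25.5, 117.0]
ee_rot: [0.998, -0.061, 0.007, -0.002]
contact_force: [-3.2, 1.6, 9.4]
gripper_width: 16.8
```

Run:
```python
from h import *
s=get_image('side'); cv2.imwrite('pics/s26f.png',s); crop(s,310,130,80,80,7,'pics/s26.png')
go(456.3,-25.6,117,83)
```

```text
shift mm [-0.6  0.2 -0. ] yaw 0.0 jaw now -97.0 pos [456.9 -25.5 117. ] j6 1.15 t 28.9 w 16.4 F [-2.4  0.2  6.2]
```

View pics/s26.png

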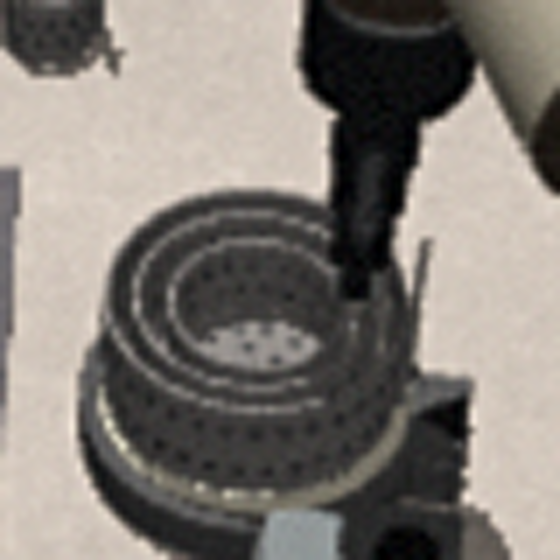

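Call:
send_rows(
  translation=[
    [0,0,-0.001],
    [0,0,-0.001],
    [0,0,-0.001],
    [0,0,-0.001],
    [0,0,-0.001],
    [0,0,-0.03],
    [0,0,-0.07],
    [0,0,-0.11],
    [0,-0.03,-0.14],
    [0,-0.07,-0.15],
    [0,-0.11,-0.15],
    [0,-0.15,-0.15],
  ],
  yaw=[0,0,0,0,0,0,0,0,0,0,0,0],
  fingers=[150,80,20,0,0,0,0,0,0,0,0,0],
)

```text
clock: 30.1
position: [473.1, 124.4, 268.4]
ee_rot: [0.998, -0.061, 0.008, -0.002]
contact_force: [1.8, -0.6, -0.1]
gripper_width: 85.5
```

Run:
```python
from h import *
s=get_image('side'); cv2.imwrite('pics/s27f.png',s); 
t=get_image('top'); cv2.imwrite('pics/t27f.png',t)
A=[cv2.resize(i[y:y+50,x:x+50],(390,390),interpolation=cv2.INTER_CUBIC) for i,x,y in((t,335,200),(s,325,145))]
cv2.imwrite("pics/n3.png",np.hstack(A))
A=[cv2.resize(i[y:y+30,x:x+30],(390,390),interpolation=cv2.INTER_CUBIC) for i,x,y in((t,425,172),(s,303,108))]
cv2.imwrite("pics/h6.png",np.hstack(A))
a=circ("side",s,(607,-311),45,27);b=circ("top",t,(607,-311),45,27); print(a,b)
c=(a[0]+b[0])/2
for an in (170,176,182,188,194):
    an=np.radians(an); n=np.array([np.cos(an),np.sin(an)]); tt=np.array([-n[1],n[0]])
    print(round(np.degrees(an)), [((proj("top",[*(b[0]+29*n+k*tt),110])[0]-[425,172])*13).round() for k in(-9,9)],[((proj("side",[*(a[0]+29*n+k*tt),110])[0]-[303,108])*13+[390,0]).round() for k in(-9,9)])
```

```text
(array([ 609.46521599, -312.17590567]), np.float64(1.3781046663978813), 41) (array([ 605.84567106, -309.28106102]), np.float64(1.1259539029886128), 41)
170 [array([262., 288.]), array([338., 299.])] [array([665.,  95.]), array([678.,  55.])]
176 [array([274., 293.]), array([351., 296.])] [array([670.,  89.]), array([676.,  48.])]
182 [array([288., 297.]), array([364., 292.])] [array([674.,  82.]), array([674.,  41.])]
188 [array([301., 299.]), array([376., 286.])] [array([677.,  75.]), array([670.,  34.])]
194 [array([314., 300.]), array([387., 280.])] [array([678.,  68.]), array([665.,  28.])]
```

View pics/n3.png

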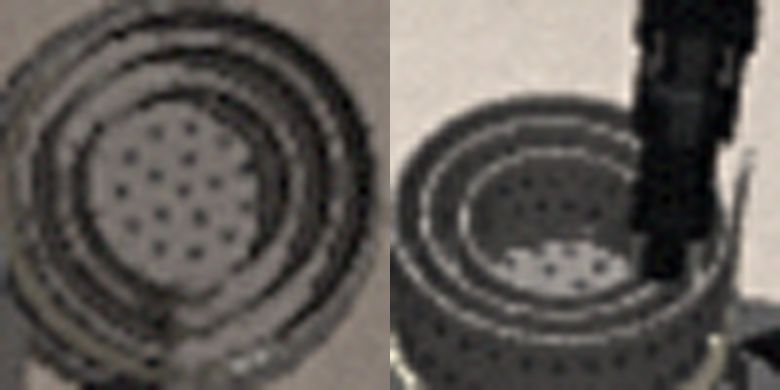

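View pics/h6.png

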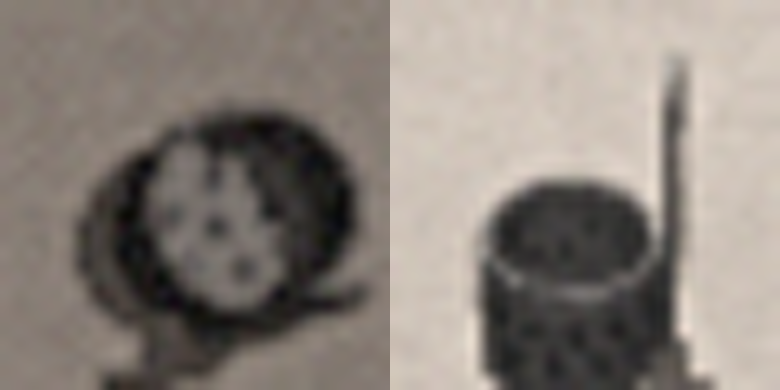

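Run:
```python
from h import *
print(ray("side",[(275,150)],0), ray("top",[(418,150)],0))
go(578.5,-311.2,180,91)
```

```text
[[ 762.14674082 -223.66891085    0.        ]] [[ 744.55052138 -245.92895927    0.        ]]
shift mm [154.2 422.8  87.4] yaw -7.7 jaw now -96.7 pos [473.6 126.4 267.4] j6 0.85 t 30.2 w 85.2 F [ 0.5 -0.5 -0. ]
```

Call:
send_rows(
  translation=[
    [0.015,0.042,0],
    [0.03,0.085,0],
    [0.045,0.127,0],
    [0.062,0.17,0],
    [0.077,0.212,0],
    [0.093,0.254,0],
    [0.108,0.296,0.02],
    [0.123,0.338,0.04],
    [0.139,0.38,0.06],
    [0.152,0.415,0.08],
    [0.154,0.423,0.1],
    [0.154,0.423,0.105],
  ],
  yaw=[-1,-2,-3,-4,-5,-6,-7,-7.7,-7.7,-7.7,-7.7,-7.7],
  fingers=[0,0,0,0,0,0,0,0,0,0,0,0],
)

```text
clock: 31.4
position: [576.4, -312.7, 158.4]
ee_rot: [1.0, 0.007, 0.004, -0.003]
contact_force: [-1.0, 1.0, 0.1]
gripper_width: 85.4
```

Run:
```python
from h import *
s=get_image('side'); cv2.imwrite('pics/s28f.png',s); crop(s,280,50,110,100,6,'pics/s28.png')
t=get_image('top'); cv2.imwrite('pics/t28f.png',t)
print(circ("side",s,(607,-311),45,27))
A=[cv2.resize(i[y:y+50,x:x+50],(390,390),interpolation=cv2.INTER_CUBIC) for i,x,y in((t,335,200),(s,325,145))]
cv2.imwrite("pics/n4.png",np.hstack(A))
go(578.5,-311.2,74,91)
```

```text
(array([ 609.46978438, -312.66681966]), np.float64(1.5594630963393357), 41)
shift mm [-0.2  0.3 87.2] yaw -0.0 jaw now -89.0 pos [ 577.6 -311.2  161.2] j6 1.84 t 31.5 w 85.2 F [-0.1  0.5  0.9]
```

View pics/s28.png

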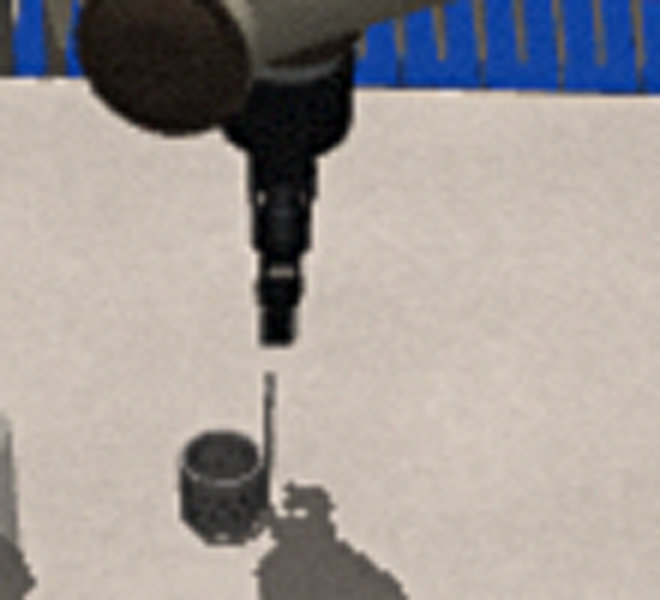

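View pics/n4.png

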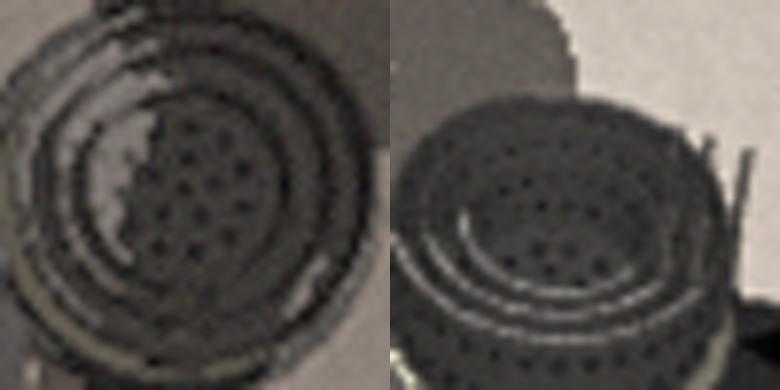

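Call:
send_rows(
  translation=[
    [0,0,0.03],
    [0,0,0.055],
    [0,0,0.075],
    [0,0,0.084],
    [0,0,0.087],
    [0,0,0.087],
    [0,0,0.087],
  ],
  yaw=[0,0,0,0,0,0,0],
  fingers=[0,0,0,0,0,0,0],
)

```text
clock: 32.2
position: [579.6, -311.0, 76.0]
ee_rot: [1.0, 0.009, 0.007, -0.002]
contact_force: [-1.0, -0.6, 0.6]
gripper_width: 85.7
```

Run:
```python
from h import *
s=get_image('side'); crop(s,290,60,90,90,6,'pics/s29.png')
go(578.5,-311.2,74,91)
```

```text
shift mm [-1.   0.2  1.9] yaw -0.0 jaw now -89.0 pos [ 579.5 -311.    75.9] j6 1.84 t 32.25 w 85.6 F [ 0.2 -0.   0.1]
```

View pics/s29.png

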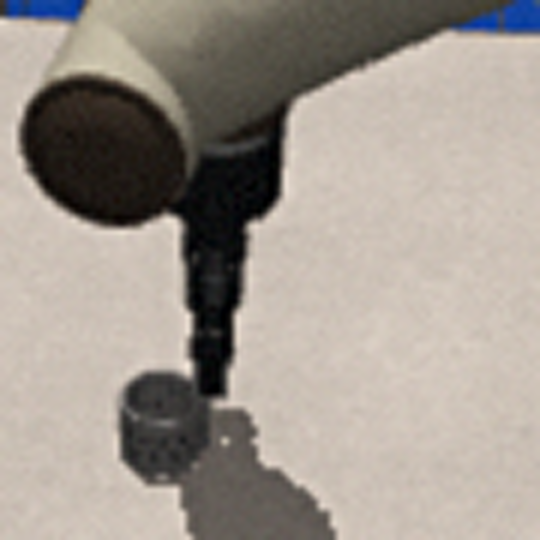

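Call:
send_rows(
  translation=[
    [-0.001,0,0.001],
    [-0.001,0,0.001],
    [-0.001,0,0.001],
    [-0.001,0,0.001],
    [-0.001,0,0.001],
    [-0.001,0,0.001],
    [-0.001,0,0.001],
    [-0.001,0,0.001],
  ],
  yaw=[0,0,0,0,0,0,0,0],
  fingers=[120,200,255,255,255,255,255,255],
)

```text
clock: 33.05
position: [578.5, -311.0, 74.8]
ee_rot: [1.0, 0.009, 0.007, -0.002]
contact_force: [-0.8, 0.2, -0.2]
gripper_width: 16.2
```

Call:
send_rows(
  translation=[
    [0,0,-0.01],
    [0,0,-0.04],
    [0,0,-0.08],
    [0,0,-0.12],
    [0,0,-0.15],
    [0,0,-0.17],
    [0,0,-0.18],
    [0,0,-0.18],
  ],
  yaw=[0,0,0,0,0,0,0,0],
  fingers=[255,255,255,255,255,255,255,255],
)

```text
clock: 33.85
position: [576.4, -311.8, 256.6]
ee_rot: [1.0, 0.009, 0.009, -0.001]
contact_force: [-0.7, -0.2, -1.3]
gripper_width: 16.6
```

Run:
```python
from h import *
s=get_image('side'); cv2.imwrite('pics/s30f.png',s); crop(s,270,20,110,110,5,'pics/s30.png')
held(4,s,c0=(607,-311))
go(500-28.8,-31+3.5,250,83)
```

```text
4 rim z 224.8 (array([ 607.05200702, -315.86820601]), np.float64(0.96296657547704), 41) to TCP [-31.24133296   4.45591941] 31.55750469979197 171.88270944639203
shift mm [ -99.9 -285.6    4.3] yaw 8.0 jaw now -89.0 pos [ 575.8 -311.4  254.8] j6 1.84 t 33.9 w 16.7 F [ 0.7 -0.2 -1.6]
```

View pics/s30.png

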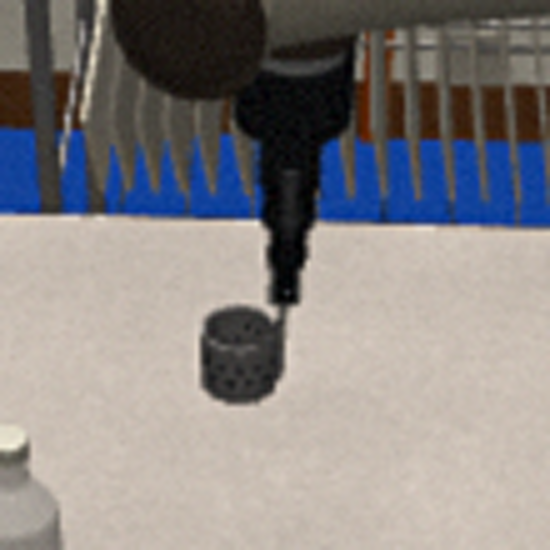

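Call:
send_rows(
  translation=[
    [-0.005,-0.015,-0.01],
    [-0.02,-0.058,-0.02],
    [-0.035,-0.1,-0.02],
    [-0.05,-0.143,-0.02],
    [-0.065,-0.186,-0.02],
    [-0.08,-0.229,-0.02],
    [-0.095,-0.272,-0.01],
    [-0.0995,-0.2855,0],
    [-0.0995,-0.2855,0.005],
    [-0.0995,-0.2855,0.005],
    [-0.0995,-0.2855,0.005],
  ],
  yaw=[0,1,2,4,6,8,8,8,8,8,8],
  fingers=[255,255,255,255,255,255,255,255,255,255,255],
)

```text
clock: 35.0
position: [471.7, -28.1, 249.2]
ee_rot: [0.998, -0.062, 0.007, -0.002]
contact_force: [-0.1, -0.1, -0.6]
gripper_width: 16.6
```

Run:
```python
from h import *
s=get_image('side'); cv2.imwrite('pics/s31f.png',s); crop(s,300,80,110,130,4.5,'pics/s31.png')
held(4,s)
go(471.7,-27.5,165,83)
```

```text
4 rim z 219.4 (array([502.12857918, -31.72115098]), np.float64(1.6173511647012653), 41) to TCP [-30.18677124   3.47477063] 30.386101906552955 173.43363699094044
shift mm [-1.5 -0.3 84.4] yaw -0.1 jaw now -97.1 pos [471.9 -28.2 249.4] j6 1.16 t 35.05 w 16.5 F [ 0.2 -0.  -1.3]
```

View pics/s31.png

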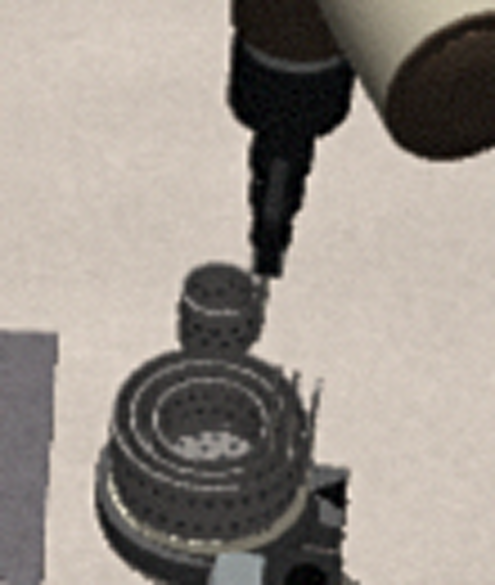

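Call:
send_rows(
  translation=[
    [-0.001,-0.0005,0.02],
    [-0.0015,-0.0005,0.045],
    [-0.0015,-0.0005,0.07],
    [-0.0015,-0.0005,0.082],
    [-0.0015,-0.0005,0.088],
    [-0.0015,-0.0005,0.088],
  ],
  yaw=[0,0,0,0,0,0],
  fingers=[255,255,255,255,255,255],
)

```text
clock: 35.65
position: [471.9, -27.9, 161.0]
ee_rot: [0.998, -0.063, 0.006, -0.002]
contact_force: [-0.5, -0.4, -1.2]
gripper_width: 16.4
```

Run:
```python
from h import *
s=get_image('side'); cv2.imwrite('pics/s32f.png',s); crop(s,310,120,80,80,7,'pics/s32.png')
held(4,s)
go(471.7,-27.5,121,83)
```

```text
4 rim z 131.7 (array([514.92240414, -41.21497123]), np.float64(1.8507825663302278), 39) to TCP [-42.61528129  13.46790373] 44.69280288845848 162.46166096613868
shift mm [-1.2  0.  40.7] yaw -0.1 jaw now -97.1 pos [472.3 -27.7 161.7] j6 1.16 t 35.7 w 16.7 F [-0.6  0.4 -0.8]
```

View pics/s32.png

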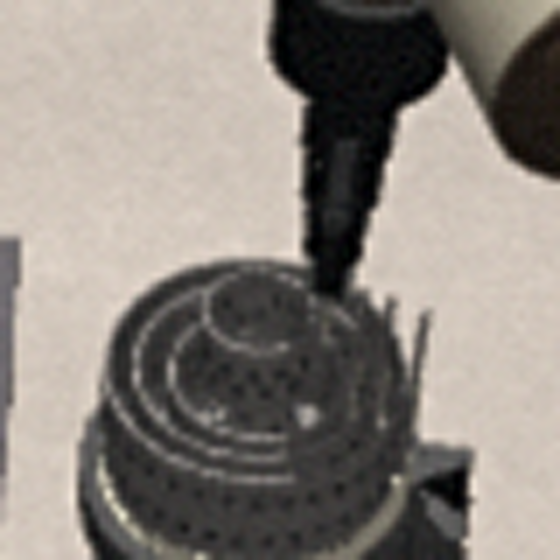

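Basket 4 is centred inside basket 3 at crop (258,310). Lowering it now.

Call:
send_rows(
  translation=[
    [-0.001,0,0.01],
    [-0.001,0,0.02],
    [-0.001,0,0.03],
    [-0.001,0,0.036],
    [-0.001,0,0.039],
    [-0.001,0,0.0405],
    [-0.001,0,0.0415],
  ],
  yaw=[0,0,0,0,0,0,0],
  fingers=[255,255,255,255,255,255,255],
)

```text
clock: 36.4
position: [471.9, -27.6, 120.7]
ee_rot: [0.998, -0.062, 0.007, -0.002]
contact_force: [-4.6, 0.4, 7.6]
gripper_width: 16.6
```

Run:
```python
from h import *
s=get_image('side'); cv2.imwrite('pics/s33f.png',s); crop(s,310,120,80,80,7,'pics/s33.png')
go(471.7,-27.5,121,83)
```

```text
shift mm [-0.3 -0.  -0.2] yaw -0.1 jaw now -97.1 pos [472.  -27.5 120.8] j6 1.16 t 36.45 w 16.6 F [-0.1 -0.4  2.6]
```

View pics/s33.png

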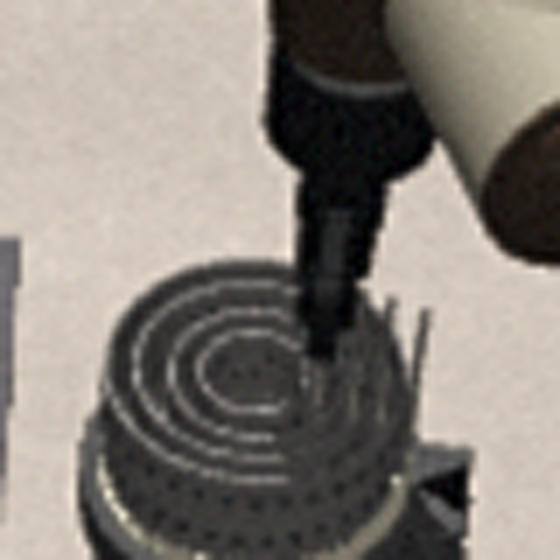

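Call:
send_rows(
  translation=[
    [0,0,-0.001],
    [0,0,-0.001],
    [0,0,-0.001],
    [0,0,-0.001],
    [0,0,-0.001],
    [0,0,-0.03],
    [0,0,-0.07],
    [0,0,-0.11],
    [0.03,-0.03,-0.14],
    [0.07,-0.06,-0.14],
    [0.11,-0.09,-0.14],
    [0.15,-0.12,-0.14],
  ],
  yaw=[0,0,0,0,0,0,0,0,0,0,0,0],
  fingers=[150,80,20,0,0,0,0,0,0,0,0,0],
)

```text
clock: 37.65
position: [633.6, 72.7, 263.9]
ee_rot: [0.998, -0.062, 0.008, -0.002]
contact_force: [0.1, 0.7, 0.8]
gripper_width: 85.8
```

Run:
```python
from h import *
s=get_image('side'); cv2.imwrite('pics/s34f.png',s); crop(s,240,110,150,120,5,'pics/s34.png')
t=get_image('top'); cv2.imwrite('pics/t34f.png',t); crop(t,280,150,110,110,5,'pics/t34.png')
go(711,109.3,120,82.5)
```

```text
shift mm [ 68.6 -43.3 140.4] yaw 0.5 jaw now -97.0 pos [636.   74.5 259.4] j6 1.08 t 37.75 w 85.4 F [-1.6 -0.3 -1.4]
```

View pics/s34.png

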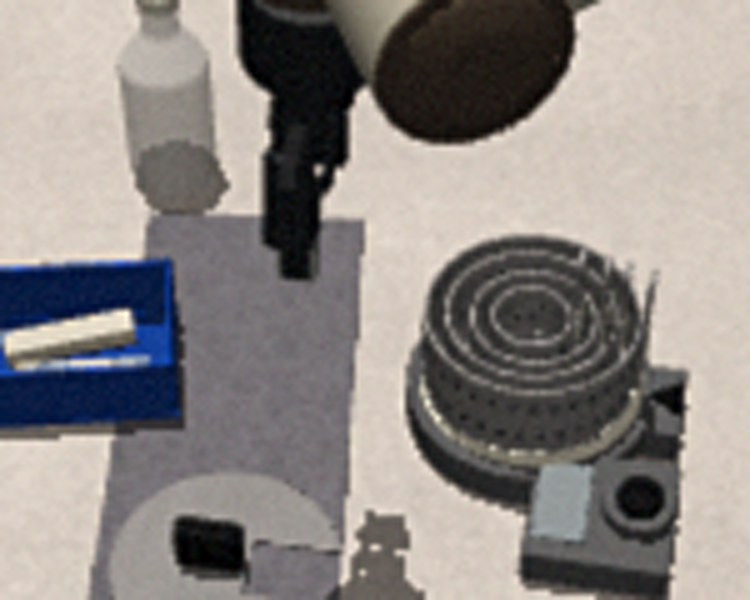

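View pics/t34.png

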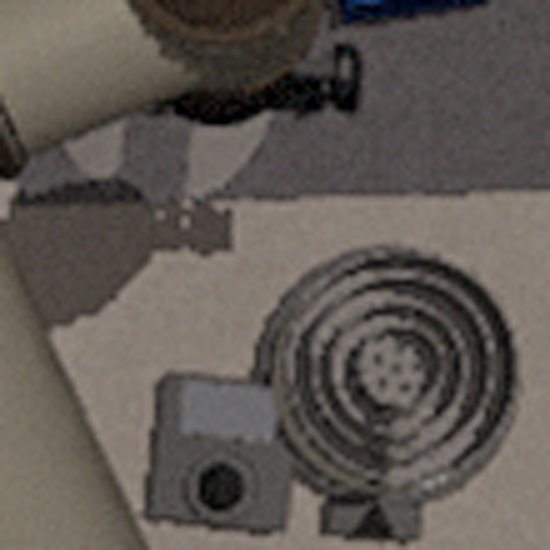

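Run:
```python
from h import *
s=cv2.imread('pics/s34f.png'); t=cv2.imread('pics/t34f.png')
for n,i in(("side",s),("top",t)): print(n,circ(n,i,(499,-31),94,72))
crop(s,350,150,30,40,14,'pics/h7.png')
th=np.radians(-7)
for b,r in((1,74),(2,59),(3,44),(4,29)):
    z=34+4*(b-1)+110; c=np.array([501.3,-32.5]); n=-np.array([np.cos(th),np.sin(th)]); tt=np.array([-n[1],n[0]])
    print(b,[((proj("side",[*(c+r*n+k*tt),z])[0]-[350,150])*14).round() for k in(-9,0,9)])
```

```text
side (array([501.9430345, -33.1144974]), np.float64(0.8769791503467701), 41)
top (array([499.25304473, -29.72223764]), np.float64(0.9007381319141814), 41)
1 [array([286., 233.]), array([289., 205.]), array([292., 176.])]
2 [array([221., 213.]), array([224., 184.]), array([228., 156.])]
3 [array([156., 192.]), array([159., 164.]), array([163., 136.])]
4 [array([ 90., 171.]), array([ 94., 143.]), array([ 99., 115.])]
```

View pics/h7.png

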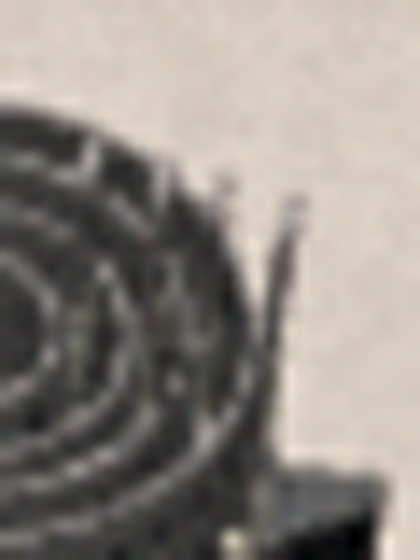

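Run:
```python
from h import *
s=cv2.imread('pics/s34f.png'); t=cv2.imread('pics/t34f.png')
crop(s,322,153,50,40,15,'pics/r1.png'); crop(t,330,196,56,56,10,'pics/r2.png')
```

```text
(no output)
```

View pics/r1.png

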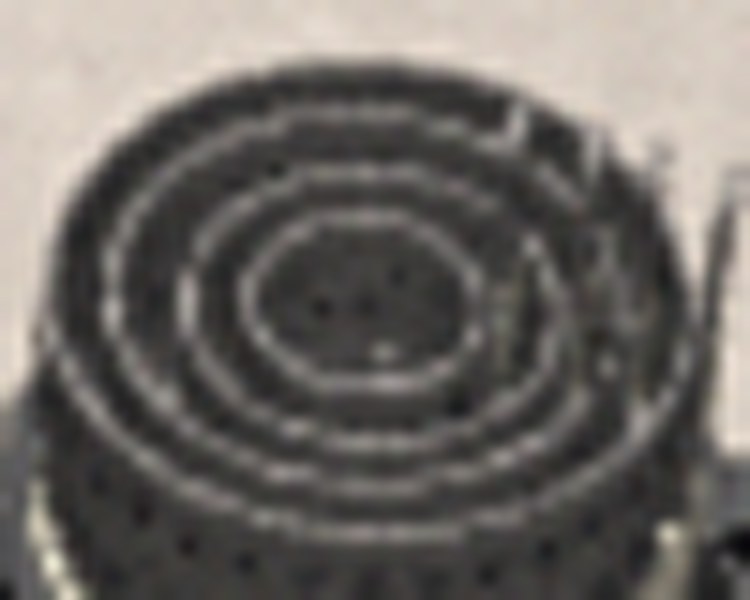

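View pics/r2.png

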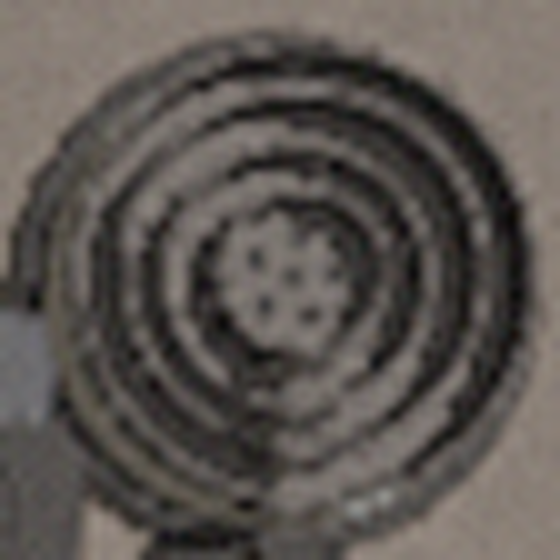

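Call:
send_rows(
  translation=[
    [0.03,-0.02,0.02],
    [0.0686,-0.043,0.05],
    [0.0686,-0.043,0.09],
    [0.0686,-0.043,0.13],
    [0.0686,-0.043,0.16],
    [0.0686,-0.043,0.16],
    [0.0686,-0.043,0.16],
  ],
  yaw=[0.5,0.5,0.5,0.5,0.5,0.5,0.5],
  fingers=[0,0,0,0,0,0,0],
)

```text
clock: 38.45
position: [711.4, 108.8, 100.9]
ee_rot: [0.998, -0.065, 0.006, -0.001]
contact_force: [0.1, -0.5, 1.5]
gripper_width: 85.3
```

Run:
```python
from h import *
s=get_image('side'); crop(s,230,150,110,110,5,'pics/s35.png')
go(711,109.3,13.5,82.5)
```

```text
shift mm [-2.7  0.4 89.1] yaw 0.0 jaw now -97.5 pos [712.3 109.1 102.7] j6 1.06 t 38.5 w 85.6 F [ 1.1  0.6 -0.2]
```

View pics/s35.png

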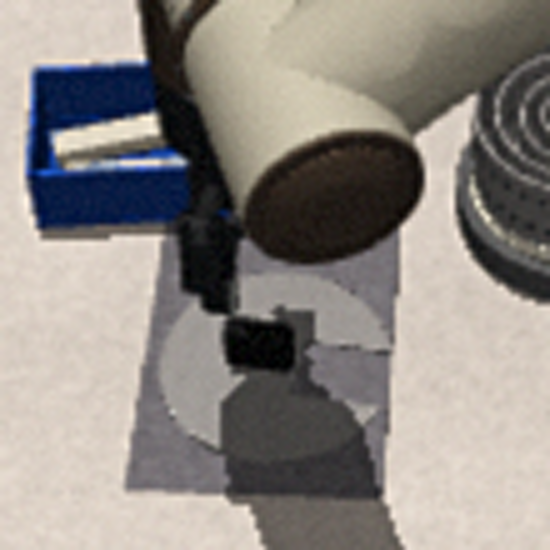

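Call:
send_rows(
  translation=[
    [-0.001,0,0.03],
    [-0.002,0,0.06],
    [-0.0025,0,0.078],
    [-0.0025,0,0.086],
    [-0.0025,0,0.0885],
    [-0.0025,0,0.0885],
    [-0.0025,0,0.0885],
    [-0.0025,0,0.0885],
    [-0.0025,0,0.0885],
    [-0.0025,0,0.0885],
    [-0.0025,0,0.0885],
    [-0.0025,0,0.0885],
  ],
  yaw=[0,0,0,0,0,0,0,0,0,0,0,0],
  fingers=[0,0,0,0,0,120,200,255,255,255,255,255],
)

```text
clock: 39.7
position: [711.7, 109.9, 14.9]
ee_rot: [0.998, -0.065, 0.008, -0.002]
contact_force: [-1.2, 1.0, 3.3]
gripper_width: 15.0
```

Call:
send_rows(
  translation=[
    [0,0,-0.01],
    [0,0,-0.04],
    [0,0,-0.08],
    [0,0,-0.12],
    [0,0,-0.16],
    [0,0,-0.2],
    [0,0,-0.22],
    [0,0,-0.22],
  ],
  yaw=[0,0,0,0,0,0,0,0],
  fingers=[255,255,255,255,255,255,255,255],
)

```text
clock: 40.5
position: [709.4, 109.5, 239.5]
ee_rot: [0.998, -0.065, 0.012, -0.003]
contact_force: [-0.6, -0.2, -1.8]
gripper_width: 15.0
```

Run:
```python
from h import *
s=get_image('side'); cv2.imwrite('pics/s36f.png',s); crop(s,200,60,200,170,4,'pics/s36.png')
go(500+9.9,-31-1.2,240,83)
```

```text
shift mm [-177.9  166.3   -8.2] yaw -0.5 jaw now -97.5 pos [708.1 109.5 236. ] j6 1.06 t 40.55 w 15.1 F [-0.6 -0.4 -2.8]
```

View pics/s36.png

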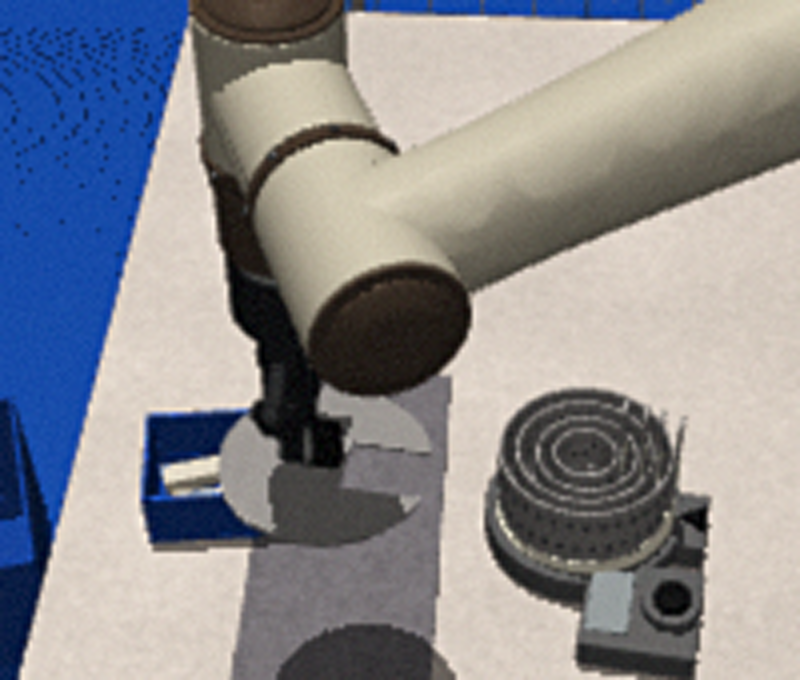

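Run:
```python
from h import *
s=cv2.imread('pics/s28f.png'); t=cv2.imread('pics/t28f.png')
for n,i in(("side",s),("top",t)):
    print(n,circ(n,i,(701,110),4,75,half=150,sgn=-1))
crop(t,285,135,65,60,10,'pics/l1.png'); crop(s,250,195,65,60,10,'pics/l2.png')
```

```text
side (array([695.38070132, 110.21068102]), np.float64(0.5045452995190303), 66)
top (array([693.60370547, 112.67309555]), np.float64(0.5339599173246086), 76)
```

View pics/l1.png

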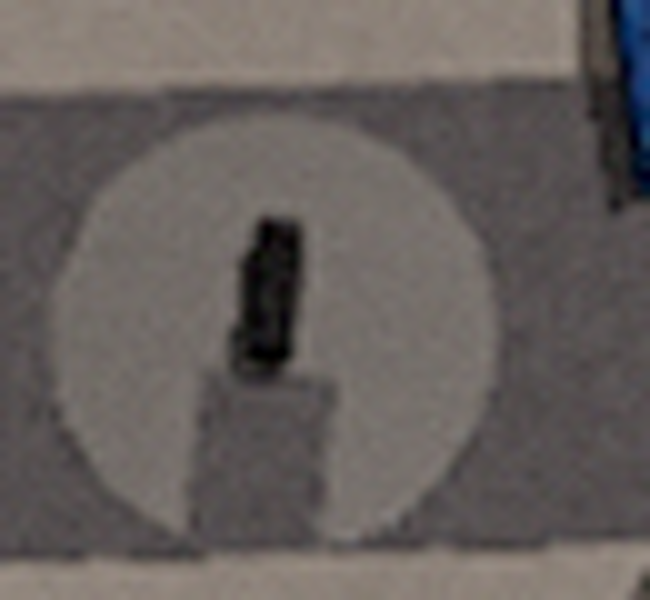

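View pics/l2.png

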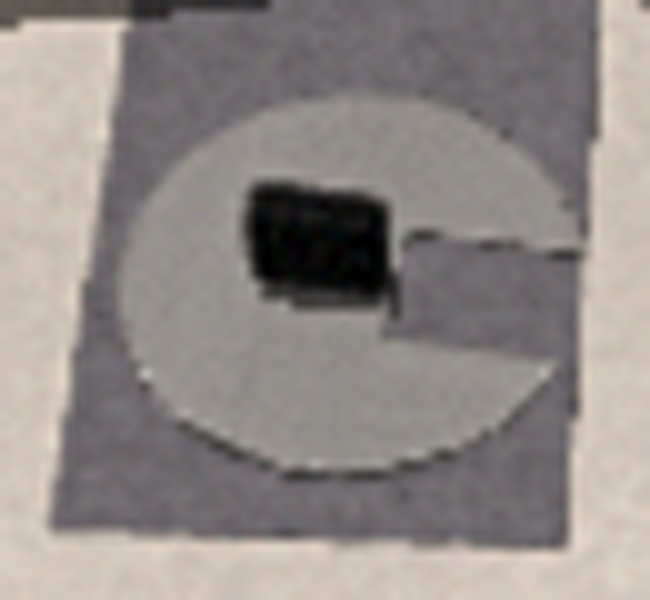

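Run:
```python
from h import *
f=lambda a:(285+a[0]/10,135+a[1]/10); g=lambda a:(250+a[0]/10,195+a[1]/10)
for n,F,a,b in(("top",f,(205,380),(188,540)),("top",f,(335,385),(322,540)),("side",g,(405,235),(580,250)),("side",g,(385,338),(555,362))):
    v=np.diff(ray(n,[F(a),F(b)],3),axis=0)[0]; print(n,np.degrees(np.arctan2(v[1],v[0])))
go(499.7+17.2,-30.7-2.1,240,83)
```

```text
top 172.62317681864977
top 173.66051678173707
side 176.45037887759324
side 172.77727126147994
shift mm [-170.9  166.    -8. ] yaw -0.5 jaw now -97.5 pos [708.1 109.5 236. ] j6 1.06 t 40.55 w 15.1 F [-0.6 -0.4 -2.8]
```

Call:
send_rows(
  translation=[
    [-0.02,0.02,-0.005],
    [-0.055,0.055,-0.005],
    [-0.09,0.09,-0.005],
    [-0.125,0.12,-0.005],
    [-0.15,0.145,-0.005],
    [-0.165,0.16,-0.005],
    [-0.171,0.166,0.01],
    [-0.171,0.166,0.03],
    [-0.171,0.166,0.043],
    [-0.171,0.166,0.043],
    [-0.171,0.166,0.043],
  ],
  yaw=[0,0,0,0,0,0,0,0,0,0,0],
  fingers=[255,255,255,255,255,255,255,255,255,255,255],
)

```text
clock: 41.65
position: [516.9, -32.8, 187.7]
ee_rot: [0.998, -0.065, 0.008, -0.002]
contact_force: [-0.2, 0.6, -1.7]
gripper_width: 15.0
```

Run:
```python
from h import *
s=get_image('side'); cv2.imwrite('pics/s37f.png',s); crop(s,290,90,120,130,5,'pics/s37.png')
t=get_image('top'); cv2.imwrite('pics/t37f.png',t); crop(t,290,170,120,100,6,'pics/t37.png')
z=read_state()["position"][2]-14+4
print(circ("side",s,(500,-31),z,75,half=60,sgn=1),circ("side",s,(500,-31),z-2,75,half=60,sgn=1))
go(516.9,-32.8,140,83)
```

```text
(array([501.15113198, -29.01022468]), np.float64(0.5617994289750143), 26) (array([501.05750913, -31.28642421]), np.float64(0.7990459695407353), 26)
shift mm [-1.8  0.6 49. ] yaw -0.5 jaw now -97.5 pos [517.9 -32.6 189. ] j6 1.19 t 41.75 w 14.9 F [ 0.2  0.6 -1.9]
```

View pics/s37.png

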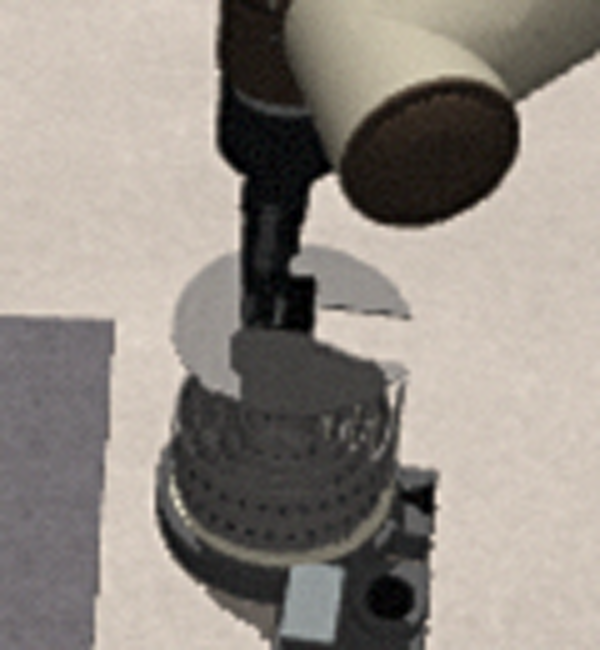

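View pics/t37.png

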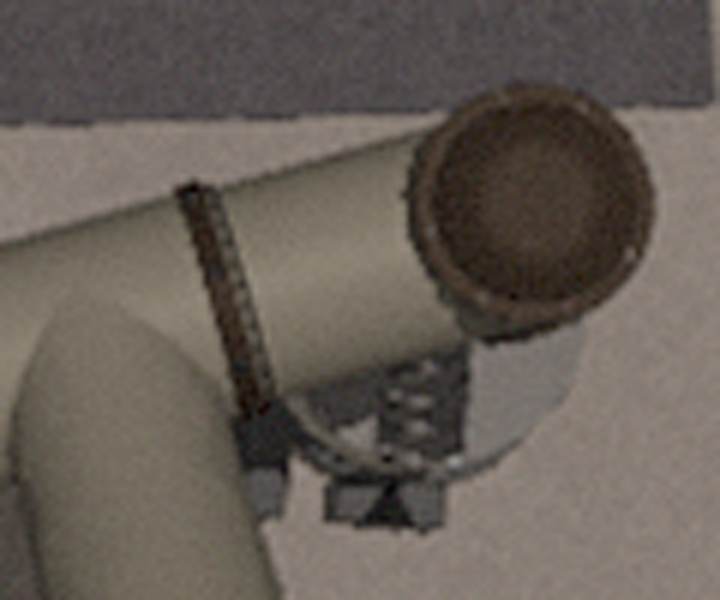

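Call:
send_rows(
  translation=[
    [-0.001,0.0005,0.01],
    [-0.0015,0.0008,0.025],
    [-0.0018,0.0008,0.04],
    [-0.002,0.0008,0.055],
    [-0.002,0.0008,0.064],
    [-0.002,0.0008,0.064],
    [-0.002,0.0008,0.064],
  ],
  yaw=[0,0,0,0,0,0,0],
  fingers=[255,255,255,255,255,255,255],
)

```text
clock: 42.45
position: [517.4, -32.8, 125.3]
ee_rot: [0.998, -0.065, 0.009, -0.002]
contact_force: [0.5, 0.9, -0.5]
gripper_width: 14.6
```

Run:
```python
from h import *
s=get_image('side'); cv2.imwrite('pics/s38f.png',s); crop(s,310,120,80,90,7,'pics/s38.png')
go(516.9,-32.8,109,83)
```

```text
shift mm [-1.   0.2 16.6] yaw -0.5 jaw now -97.5 pos [517.6 -32.8 125.6] j6 1.19 t 42.5 w 14.6 F [-0.   0.7 -2. ]
```

View pics/s38.png

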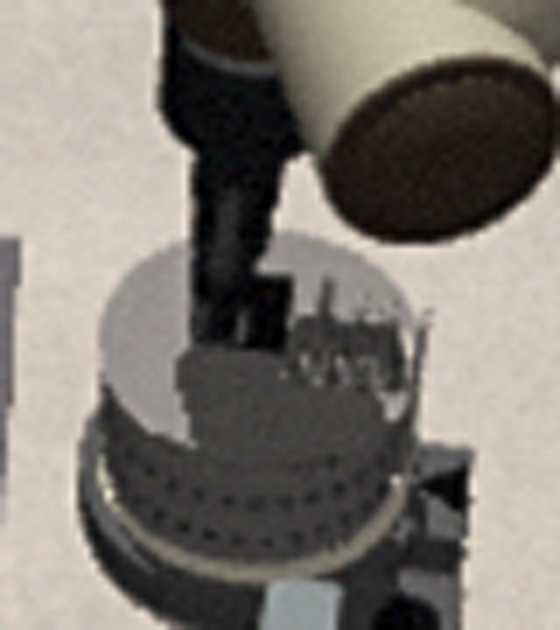

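Call:
send_rows(
  translation=[
    [-0.0005,0,0.006],
    [-0.0007,0,0.011],
    [-0.0007,0,0.014],
    [-0.0007,0,0.0155],
    [-0.0007,0,0.0165],
    [-0.0007,0,0.0165],
  ],
  yaw=[0,0,0,0,0,0],
  fingers=[255,255,255,255,255,255],
)

```text
clock: 43.1
position: [517.2, -32.6, 109.2]
ee_rot: [0.998, -0.065, 0.01, -0.002]
contact_force: [0.0, -1.1, -1.2]
gripper_width: 14.9
```

Call:
send_rows(
  translation=[
    [0,0,0.001],
    [0,0,0.001],
  ],
  yaw=[0,0],
  fingers=[255,255],
)

```text
clock: 43.3
position: [517.4, -32.6, 108.8]
ee_rot: [0.998, -0.065, 0.01, -0.002]
contact_force: [-1.3, 1.3, 3.8]
gripper_width: 15.1
```

Run:
```python
from h import *
s=get_image('side'); cv2.imwrite('pics/s39f.png',s); crop(s,310,120,80,90,7,'pics/s39.png')
print(circ("side",s,(500,-31),98,75,half=60,sgn=1))
go(516.9,-32.8,109,83)
```

```text
(array([501.1306197 , -31.21080941]), np.float64(1.4105990258196357), 25)
shift mm [-0.5  0.2 -0.2] yaw -0.4 jaw now -97.4 pos [517.4 -32.6 108.8] j6 1.19 t 43.35 w 14.7 F [-0.9  0.7  3.8]
```

View pics/s39.png

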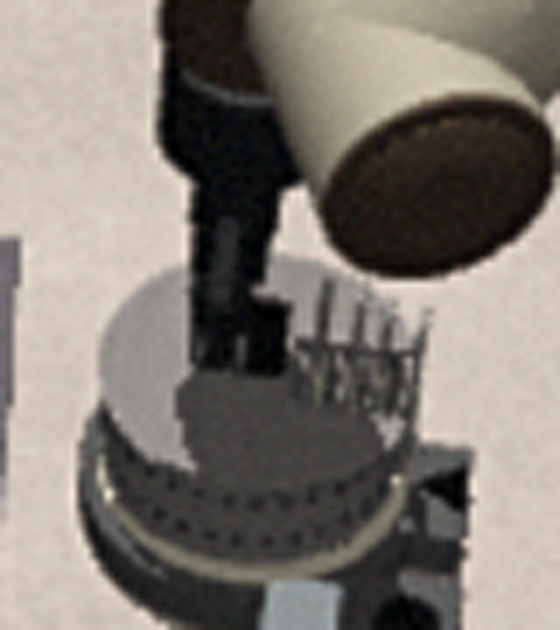

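Call:
send_rows(
  translation=[
    [0,0,0],
    [0,0,0],
    [0,0,0],
    [0,0,0],
    [0,0,0],
    [0,0,-0.03],
    [0,0,-0.07],
    [0,0,-0.11],
    [0,0,-0.14],
    [-0.02,-0.04,-0.15],
    [-0.05,-0.08,-0.15],
    [-0.08,-0.12,-0.15],
  ],
  yaw=[0,0,0,0,0,0,0,0,0,0,0,0],
  fingers=[200,120,40,0,0,0,0,0,0,0,0,0],
)

```text
clock: 44.55
position: [450.0, 97.2, 258.3]
ee_rot: [0.998, -0.066, 0.01, -0.003]
contact_force: [0.6, 1.4, 0.2]
gripper_width: 85.4
```

Run:
```python
from h import *
s=get_image('side'); cv2.imwrite('pics/s40f.png',s); crop(s,290,110,120,130,5,'pics/s40.png')
t=get_image('top'); cv2.imwrite('pics/t40f.png',t); crop(t,290,170,120,100,6,'pics/t40.png')
print(circ("side",s,(500,-31),98,75,half=60,sgn=1),circ("top",t,(500,-31),98,75,half=60,sgn=1))
go(429.5,80,120,83)
```

```text
(array([500.81214924, -31.79065059]), np.float64(0.5239714483473108), 27) (array([498.51586747, -33.19936911]), np.float64(0.9645593598581854), 13)
shift mm [-19.2  23.2 137.8] yaw -0.0 jaw now -97.0 pos [448.5  99.9 258.3] j6 0.87 t 44.65 w 85.4 F [ 0.3 -0.2 -0.5]
```

View pics/s40.png

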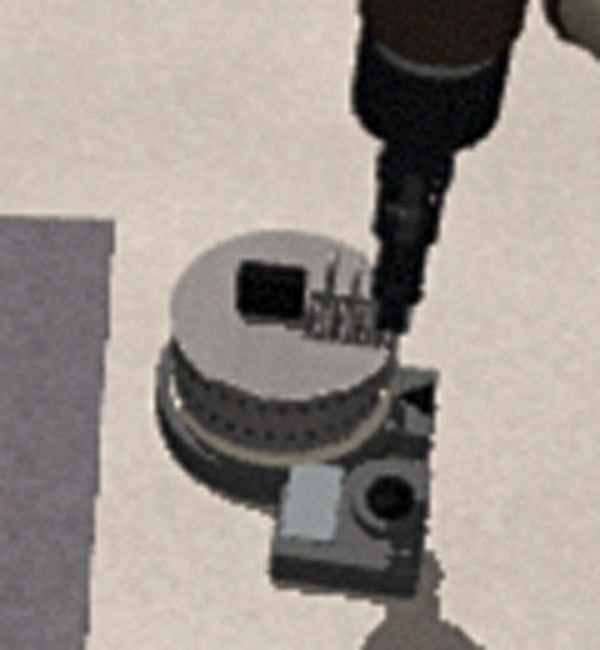

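View pics/t40.png

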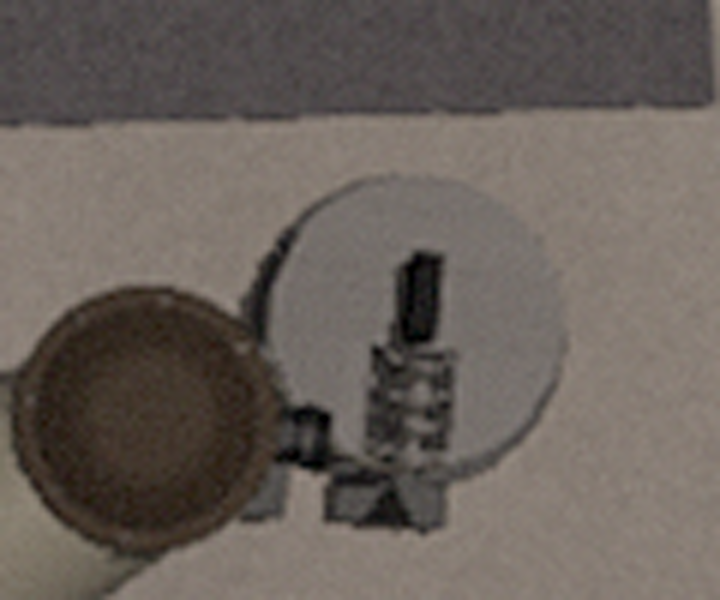

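Call:
send_rows(
  translation=[
    [-0.019,0.023,0.03],
    [-0.019,0.023,0.07],
    [-0.019,0.023,0.11],
    [-0.019,0.023,0.15],
    [-0.019,0.023,0.18],
    [-0.019,0.023,0.19],
    [-0.019,0.023,0.19],
    [-0.019,0.023,0.19],
    [-0.019,0.023,0.19],
  ],
  yaw=[0,0,0,0,0,0,0,0,0],
  fingers=[255,255,255,255,255,255,255,255,255],
)

```text
clock: 45.55
position: [432.0, 81.0, 69.3]
ee_rot: [0.998, -0.061, 0.012, -0.004]
contact_force: [0.5, -1.2, -0.3]
gripper_width: 0.4
```

Run:
```python
from h import *
s=get_image('side'); cv2.imwrite('pics/s41f.png',s); crop(s,310,120,90,110,6,'pics/s41.png')
g=cv2.imread('pics/t40f.png')
w=ray("top",[(290+270/6,170+310/6),(290+566/6,170+335/6),(290+405/6,170+174/6),(290+320/6,170+205/6),(290+520/6,170+225/6)],98)[:,:2]
f=least_squares(lambda p:np.hypot(*(w-p).T)-75,[499,-31]); print("lid top",f.x,f.fun.round(1))
go(429.5,80,46,83)
```

```text
lid top [497.72125564 -30.11105112] [-0.4  2.1  0.4  1.5 -2. ]
shift mm [-2.7  1.4 23.2] yaw -0.0 jaw now -97.0 pos [431.8  80.9  69.3] j6 0.88 t 45.6 w -0.3 F [ 0.6  0.9 -0.4]
```

View pics/s41.png

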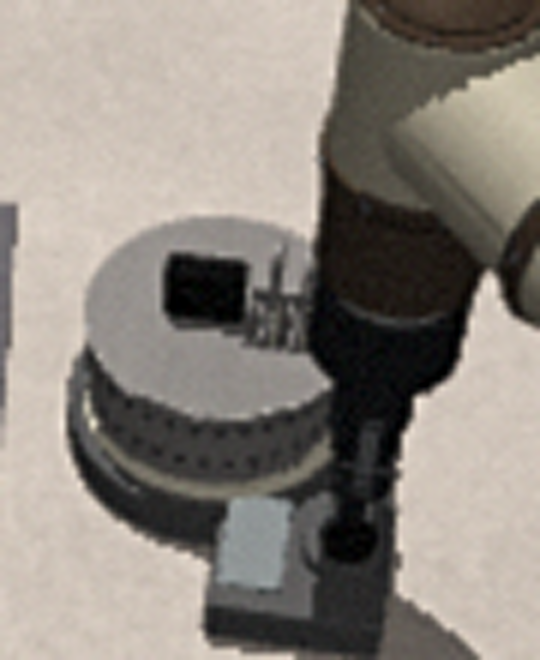

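Call:
send_rows(
  translation=[
    [-0.002,0.001,0.01],
    [-0.0025,0.001,0.018],
    [-0.0025,0.001,0.022],
    [-0.0025,0.001,0.024],
    [-0.0025,0.001,0.026],
  ],
  yaw=[0,0,0,0,0],
  fingers=[255,255,255,255,255],
)

```text
clock: 46.1
position: [430.4, 80.7, 45.4]
ee_rot: [0.998, -0.06, 0.012, -0.004]
contact_force: [-12.6, 1.8, 39.9]
gripper_width: -0.4
```

Call:
send_rows(
  translation=[
    [0,0,-0.003],
    [0,0,-0.008],
  ],
  yaw=[0,0],
  fingers=[255,255],
)

```text
clock: 46.3
position: [430.2, 80.8, 53.9]
ee_rot: [0.998, -0.06, 0.012, -0.004]
contact_force: [0.4, 0.7, -0.4]
gripper_width: 0.2
```

Run:
```python
from h import *
s=get_image('side'); cv2.imwrite('pics/s42f.png',s); crop(s,340,170,60,60,10,'pics/s42.png')
t=cv2.imread('pics/t28f.png'); crop(t,305,220,40,40,14,'pics/k.png')
print(read_state()["contact_force"])
go(429.5,80,46,83)
```

```text
[ 0.63036083 -0.28652898  0.11475864]
shift mm [-1.3  1.2  8.4] yaw 0.1 jaw now -96.9 pos [430.7  81.   54.5] j6 0.87 t 46.35 w -0.2 F [ 0.6 -0.3  0.1]
```

View pics/s42.png

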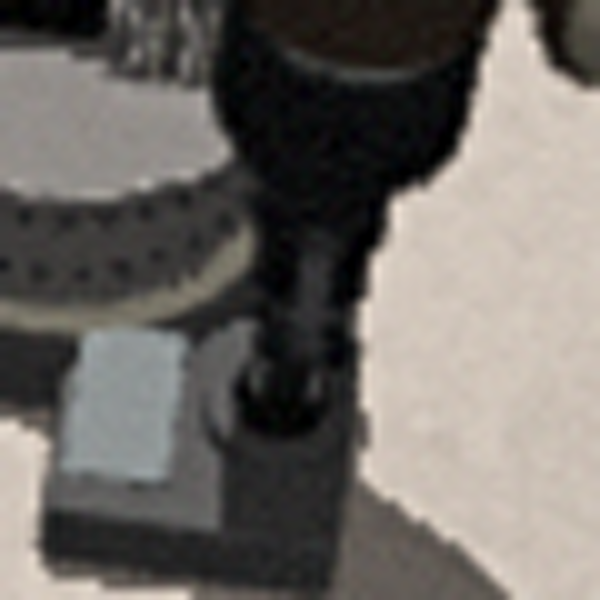

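View pics/k.png

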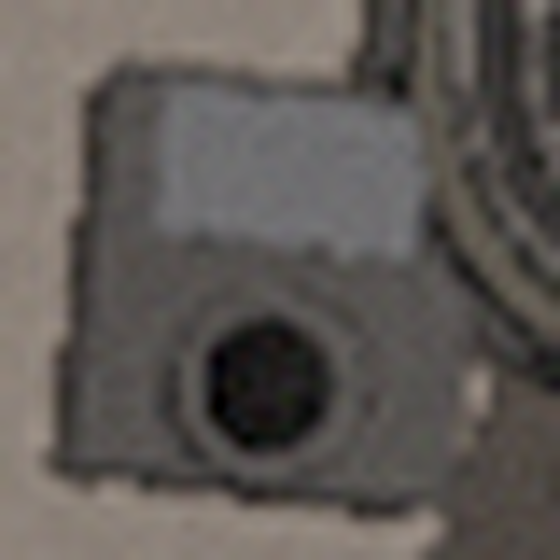

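Call:
send_rows(
  translation=[
    [-0.001,0.001,0.003],
    [-0.001,0.001,0.004],
    [-0.001,0.001,0.004],
  ],
  yaw=[0,0,0],
  fingers=[255,255,255],
)

```text
clock: 46.65
position: [430.1, 80.4, 50.3]
ee_rot: [0.998, -0.06, 0.013, -0.004]
contact_force: [0.4, 0.8, 2.5]
gripper_width: 0.2
```

Call:
send_rows(
  translation=[
    [0,0,0.001],
    [0,0,0.0015],
    [0,0,0.0015],
  ],
  yaw=[0,0,0],
  fingers=[255,255,255],
)

```text
clock: 46.95
position: [430.1, 80.3, 48.7]
ee_rot: [0.998, -0.06, 0.013, -0.004]
contact_force: [-0.3, 0.1, 3.1]
gripper_width: 0.2
```

Call:
send_rows(
  translation=[
    [0,0,0.001],
    [0,0,0.0015],
    [0,0,0.0015],
  ],
  yaw=[0,0,0],
  fingers=[255,255,255],
)

```text
clock: 47.25
position: [430.1, 80.4, 47.2]
ee_rot: [0.998, -0.06, 0.013, -0.004]
contact_force: [-0.8, 0.3, 4.4]
gripper_width: -0.0
```

Call:
send_rows(
  translation=[
    [0,0,0.001],
    [0,0,0.0015],
    [0,0,0.0015],
  ],
  yaw=[0,0,0],
  fingers=[255,255,255],
)

```text
clock: 47.55
position: [430.1, 80.4, 46.1]
ee_rot: [0.998, -0.06, 0.013, -0.004]
contact_force: [-1.3, 0.7, 8.1]
gripper_width: -0.1
```

Call:
send_rows(
  translation=[
    [0,0,0.001],
    [0,0,0.0015],
    [0,0,0.0015],
    [0,0,0.0015],
  ],
  yaw=[0,0,0,0],
  fingers=[255,255,255,255],
)

```text
clock: 47.95
position: [430.2, 80.4, 45.9]
ee_rot: [0.998, -0.06, 0.013, -0.004]
contact_force: [-5.8, 1.1, 17.5]
gripper_width: -0.3
```

Run:
```python
from h import *
s=get_image('side'); crop(s,310,120,90,110,6,'pics/s43.png'); go(429.5,80,46,83)
```

```text
shift mm [-0.6  0.4 -0.1] yaw 0.2 jaw now -96.8 pos [430.2  80.4  45.9] j6 0.87 t 48.0 w 0.1 F [-4.9  1.3 17.1]
```

View pics/s43.png

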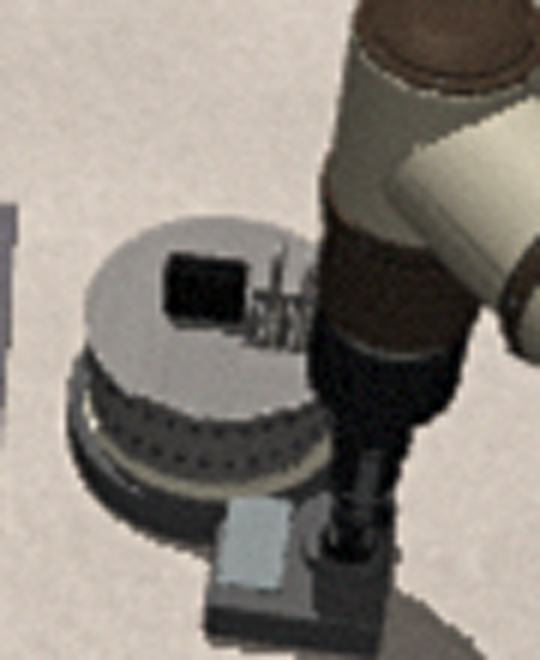

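The key is on its stop: the spring force rose gradually, then met a hard stop at 17 N. Now I retreat and do the final check.

Call:
send_rows(
  translation=[
    [0,0,-0.02],
    [0,0,-0.06],
    [0,0,-0.1],
    [0,0,-0.15],
    [0,-0.02,-0.2],
    [-0.01,-0.06,-0.22],
    [-0.02,-0.1,-0.22],
    [-0.03,-0.14,-0.22],
    [-0.03,-0.18,-0.22],
    [-0.03,-0.2,-0.22],
    [-0.03,-0.2,-0.22],
    [-0.03,-0.2,-0.22],
  ],
  yaw=[0,0,0,0,0,0,0,0,0,0,0,0],
  fingers=[255,255,255,255,255,255,255,255,255,255,255,255],
)

```text
clock: 49.2
position: [418.0, 280.4, 266.0]
ee_rot: [0.998, -0.06, 0.012, -0.003]
contact_force: [-0.3, 0.6, 0.2]
gripper_width: 0.0
```

Run:
```python
from h import *
s=get_image('side'); cv2.imwrite('pics/s44.png',s); crop(s,310,130,80,90,7,'pics/s45.png')
t=get_image('top'); cv2.imwrite('pics/t44.png',t); crop(t,310,185,80,80,7,'pics/t45.png')
print(circ("side",s,(500,-31),98,75,half=70,sgn=1),circ("top",t,(500,-31),98,75,half=60,sgn=1))
go(0,0,0)
```

```text
(array([500.15779966, -31.87952918]), np.float64(0.9710834912771844), 36) (array([497.77222349, -33.15811621]), np.float64(0.9702067710020543), 11)
shift mm [-387.9  330.3  254.3] yaw 0 jaw now -96.9 pos [418.2 279.7 266.6] j6 0.52 t 49.3 w 0.1 F [-0.3 -0.4  0.3]
```

View pics/s44.png

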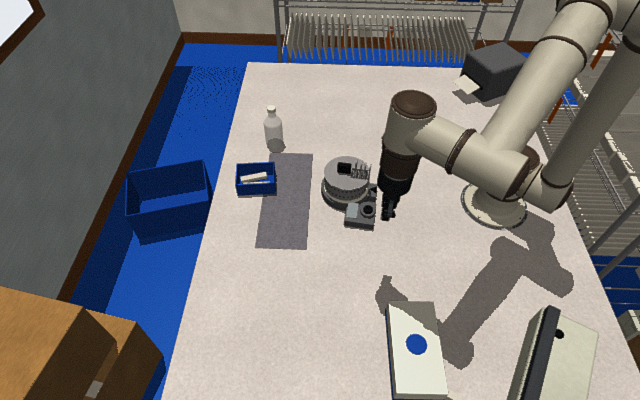

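View pics/s45.png

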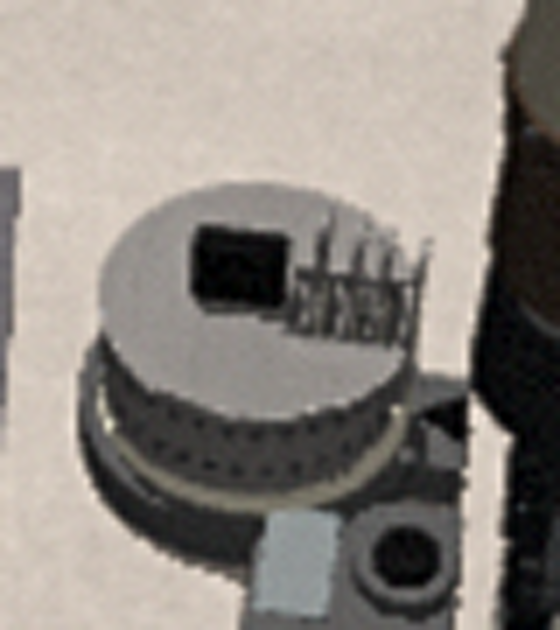

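View pics/t45.png

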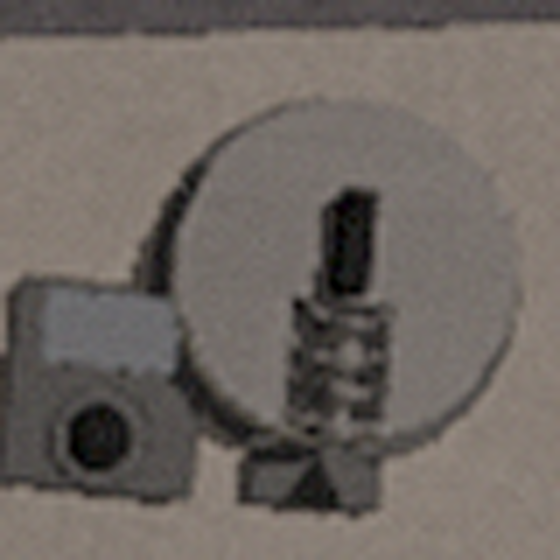

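```bash
python3 -c "
from bench import *
print(job_done()); print(read_state()['clock'])"
```

```text
the job is handed in; nothing more can be done
None
the job is handed in; nothing more can be done
```

The job is done and handed in at about 49 s of the 210 s. I laid the lid on the mat clear of the reader and nested baskets 1 to 4 on the deck with their handles towards the pointer. I then set the lid on basket 1 with its slot around the handles and pressed the key last. Basket 3 was knocked about 4 cm along the way, so I measured it again before picking it up.

**Last checks:**
- **Centring:** the lid and basket 1 are within about 2–3 mm of the deck's centre in both views. One automatic fit of the lid in the top view put it 3 mm off in y, but it used few edge points. The rims of the inner baskets look concentric to about 2 mm.
- **Handles:** they stand in a row in the slot, facing the pointer. Basket 4's handle may be 4–5° off, and the pictures are too coarse to tell.
- **Key:** the spring force rose to a hard stop. The stop came at a TCP reading of about 46 mm rather than the expected 42 mm, so I take it as fully down from the force pattern. The first press peaked at about 40 N, the amount allowed for the arm or gripper body; only the fingertips were touching then. The second press used 17 N.
- **Surroundings:** the bottle, carton and bin look unmoved, and the robot was touching nothing.

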